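# Fetch the stain vial from behind the reagent bottles

## Robot

A 6-joint arm with a two-finger parallel gripper is mounted at the origin on a cart in front of the work surface, level with it; the furniture and walls round the work are solid. World frame = base frame: x ahead of the robot, y to its left, z up, the work surface at z = 0. Lengths are in m, angles in degrees, forces in N, time in s.
With the tool pointing down it reaches from about 0.35 to 0.725 m from the base axis. Payload 4.3 kg.
Tool frame: the origin (TCP) lies at the very end of the fingers, on their centre line; the grasp point (between the pads) lies 19 mm behind it; z points along the fingers, y is the line along which they close (so a half turn about z gives the same grasp; the last joint's range is limited). The gripper opens to 85 mm and grips with 20 to 120 N. Pads are 22 mm wide; open, the fingers measure 114 mm over their backs; the gripper's body (76 mm by 85 mm) begins 54 mm behind the grasp point. The pads swing forward as they close: fully open they stand 13 mm farther back than shut.
Start: joints at [70.8, 21.618, 4.641, 73.018, 0, 83.68], TCP at [0.128, 0.561, 0.231] pointing down, gripper open.
Joint ranges: [-156.06, 156.06], [-48.1, 94.91], [-58.44, 69.94], [-101.28, 121.22], [-78.64, 73.56], [-180, 180]. Speed limits (degrees/s): [147.25, 147.25, 180, 180, 180, 180].

## Interface

Orientations are given as a 3x3 rotation matrix whose columns are the frame's x, y, z axes.
In Python, from plant import r gives the robot as it stands.
- The arm moves only by the tool move_arm, never from a script. Its arguments are lists of equal length, an entry for each row: "dp": the shift along the tool's x, y, z scaled (see below), a list of three; "dr": the turn, a rotation vector about the tool's x, y, z scaled (see below), a list of three; "gripper": the opening, from -1 (shut) to 1 (fully open). In form: {"dp": [[tx, ty, tz], ...], "dr": [[wx, wy, wz], ...], "gripper": [gripper, ...]}. A call has exactly 10 rows; each row shifts and turns the commanded pose from where the row before left it, along the tool's axes as they then stand; what a row does not reach is not made up. The controller multiplies each number of a shift by 2 cm and each number of a turn by 0.12 rad. A row lasts 1/10 s, in which the tool goes at most 50 mm and 8.59 degrees, less where a joint would pass 70% of its speed; a pose out of reach is approached as far as the arm can. A call with a number of a shift or a turn outside -1 to 1 is refused whole. A call with a gripper value outside its range is refused whole. The fingers move at their own pace and stop on an object; the grip force is fixed at half the most. Time passes only in rows, so rows that do not move let the fingers close, or fill a call up. It gives the time, the measured TCP pose, the force, the opening and the grip force at its end, in the units of the state.
- r.sense(): the state, without advancing time (a new reading comes with each control period).
- r.camera(name): name is "scene" or "top" or "wrist"; returns a dict with "pixels" (480x640x3 uint8, red, green, blue), "mtx" (3x3 intrinsics, pixels), "position" and "orientation" of the camera in the world. Camera axes: x right, y up, looking along -z (the intrinsics and any distortion apply to the point x, -y, -z); pixel columns grow to the right and rows downward; lengths in m; the calibration is good to about 2 mm. A picture is of the moment at which its call begins. There is no depth.
- r.finish_job(): hands the job in; it is judged then, once.
The state is a dict: "clock": time; "joint_positions": joint angles; "dq": joint speeds; "joint_efforts": joint torques, N m; "tool_pos": TCP position; "orientation": TCP orientation; "contact_force": force on the tool from outside, world axes, zero at the start; "moment": the same for the moment, N m; "grip_width": finger opening in m; "grasp_force": force on a finger pad.
Only numpy, scipy, OpenCV 4.12 (cv2) and the standard library are available. Lean on these libraries where they do the work, as an engineer would, in place of code of your own. Each camera call takes 0.05 s, during which the arm holds its last target. There are 200 camera calls.

## Task

The small vial of green stain stands at the back of the wooden caddy, walled in by three reagent bottles. First stand all three bottles in the grey side tray, then fetch the vial and stand it in the middle of the yellow dish, and only then put every bottle back, upright and centred on the coaster of its own cap's colour.

Things in the scene. Friction and masses are not known exactly. Their poses are not given: they have to be found in the camera images.
- bottle_black: reagent bottle with a black screw cap, brown glass with dark content and a pale label; body 57 mm in diameter up to 112 mm, cap 52 mm in diameter above that, 125 mm tall in all, round and standing upright; loose, at start on the black coaster. Origin: centre of its underside, z up; about 0.31 kg
- bottle_red: reagent bottle with a red screw cap, clear glass with pink content; body 48 mm in diameter up to 89 mm, cap 44 mm in diameter above that, 102 mm tall in all, round and standing upright; loose, at start on the red coaster. Origin: centre of its underside, z up; about 0.16 kg
- bottle_blue: reagent bottle with a blue screw cap, white with a pale label; body 53 mm in diameter up to 105 mm, cap 49 mm in diameter above that, 118 mm tall in all, round and standing upright; loose, at start on the blue coaster. Origin: centre of its underside, z up; about 0.22 kg
- vial: small glass vial with green stain and a white stopper: body 24 mm in diameter up to 40 mm, stopper 28 mm in diameter above, 48 mm tall; loose, standing upright on the caddy's floor between the bottles and the back wall, about 24 to 25 mm in front of that wall's inner face. Origin: centre of its underside, z up
- coaster_black: black round coaster, 74 mm in diameter, 3 mm thick, fixed on the caddy's floor; home of the black-capped bottle. Origin: centre of its underside; a bottle stands on it 3 mm higher
- coaster_red: red round coaster, 74 mm in diameter, 3 mm thick, fixed on the caddy's floor; home of the red-capped bottle. Origin: centre of its underside; a bottle stands on it 3 mm higher
- coaster_blue: blue round coaster, 74 mm in diameter, 3 mm thick, fixed on the caddy's floor; home of the blue-capped bottle. Origin: centre of its underside; a bottle stands on it 3 mm higher
- caddy: light plywood caddy, 130 mm deep (x) and 260 mm wide (y), fixed; floor 5 mm thick, rim 12 mm high in front and at the sides, back wall (at +x) 48 mm high, all walls 4 mm thick. The coasters lie in a row along its y, 18 mm in front of its centre, 83 mm apart, in any order. Origin: centre of its underside, x towards the back wall, z up
- side_tray: grey shallow tray, 210 mm long (x) by 140 mm wide (y), walls 4 mm thick and 18 mm high, floor 4 mm thick, with a small lip at each end that reaches 9 mm further; fixed, lies to the left or the right of the caddy. Origin: centre of its underside, x along its length, z up
- dish: yellow round shallow dish, 90 mm across the rim, flat floor 76 mm across and 4 mm thick, rim 14 mm high; fixed, lies on the other side of the caddy from the tray. Origin: centre of its underside, z up
Not all that is in view belongs to the job. There is more than one size of the dish; the job needs the middle-sized.

How it is judged (in metres and radians):
On the way, in this order (a step that is already met when the one before it is completed fails the run):
1. all three bottles stand upright and released in the side tray together (x of bottle_black in the frame of side_tray between -0.1 and 0.1 m and y of bottle_black in the frame of side_tray between -0.065 and 0.065 m and z of each of bottle_black, bottle_red, bottle_blue in the frame of side_tray below 0.01 m and angle between each of bottle_black, bottle_red, bottle_blue's own z axis and vertical below 0.1 rad and linear speed of each of bottle_black, bottle_red, bottle_blue below 0.03 m/s and contact force between each of bottle_black, bottle_red, bottle_blue and the fingers below 0.2 N and x of bottle_red in the frame of side_tray between -0.1 and 0.1 m and y of bottle_red in the frame of side_tray between -0.065 and 0.065 m and x of bottle_blue in the frame of side_tray between -0.1 and 0.1 m and y of bottle_blue in the frame of side_tray between -0.065 and 0.065 m), for 0.2 s.
2. the vial stands upright and released in the middle of the dish while the three bottles still stand in the tray (all of step 1 and horizontal distance between vial and dish below 0.015 m and z of vial in the frame of dish below 0.009 m and angle between vial's own z axis and vertical below 0.1 rad and linear speed of vial below 0.03 m/s and contact force between vial and the fingers below 0.2 N), for 0.2 s.
At the end, for the whole second after the job is handed in: Each bottle stands upright (within 0.1 rad), released and at rest, on the coaster of its own cap's colour, within 12 mm of its centre; the vial stands upright, released and at rest on the floor of the dish, within 15 mm of its centre (horizontal distance between bottle_black and coaster_black below 0.012 m and z of bottle_black in the frame of coaster_black below 0.007 m and angle between each of bottle_black, bottle_red, bottle_blue, vial's own z axis and vertical below 0.1 rad and linear speed of each of bottle_black, bottle_red, bottle_blue, vial below 0.03 m/s and contact force between each of bottle_black, bottle_red, bottle_blue, vial and the fingers below 0.2 N and horizontal distance between bottle_red and coaster_red below 0.012 m and z of bottle_red in the frame of coaster_red below 0.007 m and horizontal distance between bottle_blue and coaster_blue below 0.012 m and z of bottle_blue in the frame of coaster_blue below 0.007 m and horizontal distance between vial and dish below 0.015 m and z of vial in the frame of dish below 0.009 m); the robot touches nothing.
It fails at once if the black-capped bottle is tipped over (angle between bottle_black's own z axis and vertical above 0.6 rad).
It fails at once if the red-capped bottle is tipped over (angle between bottle_red's own z axis and vertical above 0.6 rad).
It fails at once if the blue-capped bottle is tipped over (angle between bottle_blue's own z axis and vertical above 0.6 rad).
It fails at once if the vial is tipped over (angle between vial's own z axis and vertical above 0.6 rad).
It also fails if it takes over 144 s, if anything falls off the work surface, if the arm or the gripper's body presses on something with over 40 N, if the wrist force passes 120 N, or if a joint passes its speed limit or range.

## Working session

There is one attempt and no reset: what is moved stays moved. The work goes in short steps, Python scripts to look and compute and a tool call to move; the robot and the scene stay as the last step left them, time stands still between calls to the robot, and variables do not carry over. Pictures are saved under pics/ and viewed, at most 14 in all, crops included, and the job is handed in when it is done.

Besides the shell and the picture viewer there is one more tool, called after "Emit:" as name(argument=value, ...), one argument or row to a line, values as JSON. move_arm: Moves the arm, as the interface text tells. Its arguments: {"type":"object","properties":{"dp":{"type":"array"},"dr":{"type":"array"},"gripper":{"type":"array"}},"required":["dp","dr","gripper"]}

```bash
mkdir -p pics; ls; python3 - <<'E'
from plant import r
import cv2,pickle
print(r.sense())
for n in ["scene","top"]:
    c=r.camera(n); cv2.imwrite(f"pics/{n}0.png",c["pixels"][:,:,::-1]); pickle.dump(c,open(f"{n}0.pkl","wb"))
    print(n,c["mtx"],c["position"],c["orientation"],[k for k in c])
E
```

```text
pics
{'clock': 0.0, 'joint_positions': array([ 7.08012166e+01,  2.16605290e+01,  4.56279866e+00,  7.30199019e+01,
       -4.77501223e-04,  8.36806318e+01]), 'dq': array([ 0.12042766,  0.03527573, -0.01344957, -0.10163723, -0.00838096,
       -0.02830948]), 'joint_efforts': array([ 3.26337149e-04, -4.63605809e+01,  2.69874251e+01,  2.08172947e-02,
        4.37679682e-05,  2.47324913e-06]), 'tool_pos': array([0.12793944, 0.55990023, 0.23037362]), 'orientation': array([[-9.74841268e-01,  2.22899208e-01, -6.67274231e-04],
       [ 2.22900100e-01,  9.74839359e-01, -1.94162462e-03],
       [ 2.17698594e-04, -2.04151130e-03, -9.99997892e-01]]), 'contact_force': array([ 0.81316903,  0.24592793, -0.46618855]), 'moment': array([0.01501241, 0.01026943, 0.00673231]), 'grasp_force': 0.0, 'grip_width': 0.085432635169841}
scene [[433.15437939   0.         324.03886296]
 [  0.         433.15437939 239.96963264]
 [  0.           0.           1.        ]] [-0.08002314 -0.42432329  0.66377411] [[ 0.56255598  0.52795073 -0.63623801]
 [-0.82675238  0.35610859 -0.43550795]
 [-0.00335692  0.77100889  0.63681554]] ['pixels', 'mtx', 'position', 'orientation']
top [[442.11621351   0.         320.27826276]
 [  0.         442.11621351 242.40063608]
 [  0.           0.           1.        ]] [0.43409631 0.00785389 0.88781051] [[ 0.01244686  0.99439736 -0.10497122]
 [-0.99971467  0.01451594  0.01897004]
 [ 0.02038751  0.10470515  0.99429431]] ['pixels', 'mtx', 'position', 'orientation']
```

View pics/scene0.png

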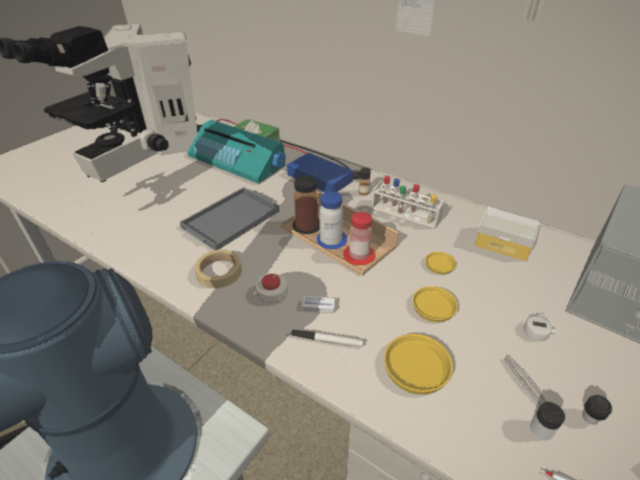

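View pics/top0.png

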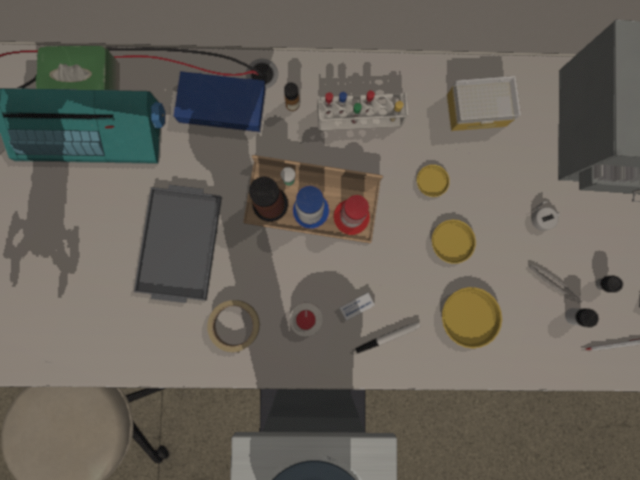

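Top view: the dishes are small (432,180), middle (453,241) and large (471,317). The job needs the middle one. The vial with the white stopper is at (288,176), and its lookalikes are the brown bottle (291,95) and the rack tubes (320-405,100). The tray is at (179,243). The caps are black (264,190), blue (310,198) and red (356,208). The tape roll (232,325) and the red-knob thing (305,320) aren't part of the job.

```bash
cat > h.py <<'E'
import numpy as np,cv2,pickle
def ray(c,uv,z):
    K,R,p=c["mtx"],np.array(c["orientation"]),np.array(c["position"])
    d=np.linalg.inv(K)@[uv[0],uv[1],1]; d=R@[d[0],-d[1],-d[2]]
    return p+d*(z-p[2])/d[2]
def proj(c,P):
    q=np.array(c["orientation"]).T@(np.asarray(P,float)-c["position"])
    q=c["mtx"]@[q[0],-q[1],-q[2]]; return q[:2]/q[2]
E
python3 - <<'E'
from h import *
t=pickle.load(open("top0.pkl","rb")); s=pickle.load(open("scene0.pkl","rb"))
def blob(c,lo,hi,box,name,z):
    h=cv2.cvtColor(c["pixels"],cv2.COLOR_RGB2HSV); m=cv2.inRange(h,lo,hi)
    k=np.zeros_like(m);x0,y0,x1,y1=box;k[y0:y1,x0:x1]=m[y0:y1,x0:x1]
    cs=max(cv2.findContours(k,0,1)[0],key=cv2.contourArea)
    e=cv2.minEnclosingCircle(cs); r=cv2.minAreaRect(cs)
    print(name,"rect",np.round(r[0],1),np.round(r[1],1),round(r[2],1),"xy",np.round(ray(c,r[0],z),4))
    return cs,r
blob(t,(18,120,60),(32,255,255),(425,210,490,270),"dish top",0.010)
blob(s,(18,120,60),(32,255,255),(405,280,470,325),"dish scene",0.010)
cs,r=blob(t,(0,0,20),(179,90,100),(130,180,228,305),"tray top",0.018)
print([np.round(ray(t,p,0.018)[:2],3) for p in cv2.boxPoints(r)])
blob(t,(0,150,60),(8,255,255),(325,190,380,240),"red top",0.008)
blob(t,(105,150,40),(125,255,255),(285,180,335,235),"blue top",0.008)
a=cv2.resize(t["pixels"][145:250,235:395],None,fx=5,fy=5,interpolation=2)
b=cv2.resize(t["pixels"][180:310,130:230],(400,520),interpolation=2)
cv2.imwrite("pics/crop1.png",a[:,:,::-1]); cv2.imwrite("pics/tray1.png",b[:,:,::-1])
b=cv2.resize(s["pixels"][165:280,275:405],None,fx=5,fy=5,interpolation=2)
cv2.imwrite("pics/crop2.png",b[:,:,::-1])
E
```

```text
dish top rect [453. 241.] [42. 42.] 90.0 xy [ 0.5335 -0.2756  0.01  ]
dish scene rect [435. 304.] [34. 44.] 90.0 xy [ 0.5308 -0.2755  0.01  ]
tray top rect [184.9 238.5] [ 85.5 129. ] 9.2 xy [0.5297 0.2578 0.018 ]
[array([0.418, 0.354]), array([0.671, 0.327]), array([0.646, 0.158]), array([0.393, 0.19 ])]
red top rect [352.3 215.8] [34.9 37.5] 60.9 xy [ 0.5819 -0.0729  0.008 ]
blue top rect [311.6 216. ] [20.5 33. ] 79.0 xy [0.5801 0.0093 0.008 ]
```

View pics/crop1.png

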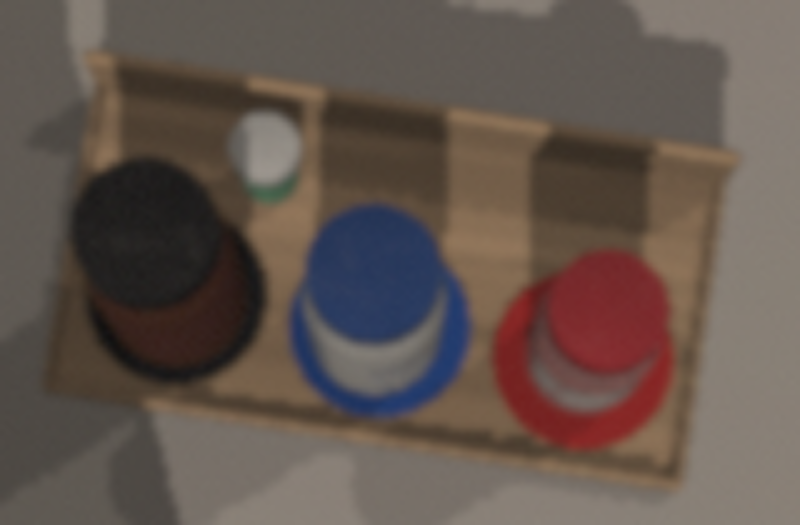

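View pics/tray1.png

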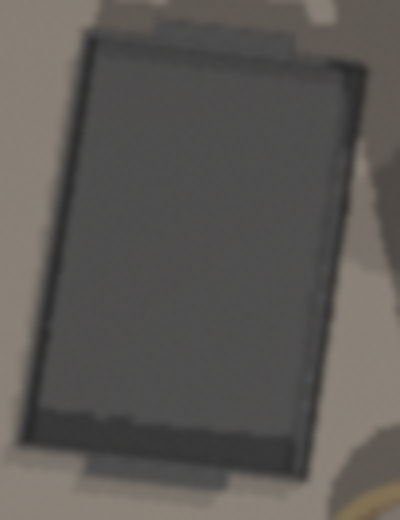

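View pics/crop2.png

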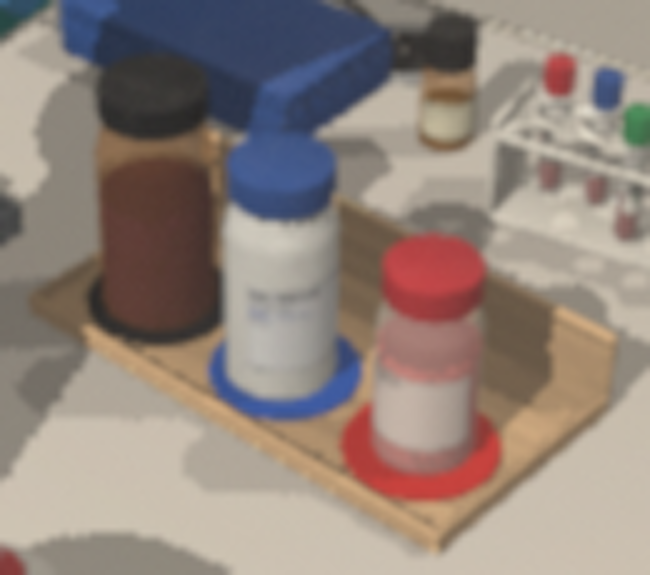

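```bash
python3 - <<'E'
from h import *
t=pickle.load(open("top0.pkl","rb")); s=pickle.load(open("scene0.pkl","rb"))
f=lambda p,z:print(p,np.round(ray(t,(235+p[0]/5,145+p[1]/5),z)[:2],4))
print("caps k,b,r, vial");f((146,233),.133);f((374,272),.126);f((609,312),.110);f((265,147),.053)
print("coasters k b r");f((176,293),.008);f((380,326),.008);f((584,361),.008)
print("caddy corners: back .048, front .012");f((88,55),.048);f((740,155),.048);f((680,485),.012);f((45,392),.012)
c=np.array([ray(t,(130+a/4,180+b/4),.018)[:2] for a,b in [(85,33),(368,66),(305,480),(20,445)]])
print("tray",c.round(4),c.mean(0), [np.linalg.norm(c[i]-c[i-1]).round(3) for i in range(4)])
for a,b in((0,3),(1,2)):
    d=c[a]-c[b];print(np.degrees(np.arctan2(d[1],d[0])))
g=lambda p,z:print(p,np.round(ray(s,(275+p[0]/5,165+p[1]/5),z)[:2],4))
print("scene: caps, coasters b r");g((153,80),.133);g((281,160),.126);g((433,263),.110);g((286,372),.008);g((421,446),.008);g((158,300),.008)
E
```

```text
caps k,b,r, vial
(146, 233) [0.6009 0.0918]
(374, 272) [0.5899 0.0126]
(609, 312) [ 0.5801 -0.0715]
(265, 147) [0.6531 0.0558]
coasters k b r
(176, 293) [0.6041 0.093 ]
(380, 326) [0.592  0.0106]
(584, 361) [ 0.579  -0.0719]
caddy corners: back .048, front .012
(88, 55) [0.6897 0.1255]
(740, 155) [ 0.6545 -0.1287]
(680, 485) [ 0.5288 -0.1102]
(45, 392) [0.5624 0.1438]
tray [[0.6293 0.3288]
 [0.615  0.1881]
 [0.4102 0.2113]
 [0.4254 0.3494]] [0.51998214 0.26941695] [np.float64(0.205), np.float64(0.141), np.float64(0.206), np.float64(0.139)]
-5.78437012376947
-6.455743478897077
scene: caps, coasters b r
(153, 80) [0.6029 0.0939]
(281, 160) [0.5897 0.0144]
(433, 263) [ 0.5804 -0.07  ]
(286, 372) [0.5878 0.0092]
(421, 446) [ 0.5779 -0.0712]
(158, 300) [0.5992 0.0928]
```

Emit:
move_arm(
  dp=[
    [-0.9, -0.58, 0],
    [-0.95, -0.58, 0],
    [-0.95, -0.58, 0],
    [-0.95, -0.58, 0],
    [-0.95, -0.58, 0],
    [-0.95, -0.58, 0],
    [-0.95, -0.58, 0],
    [-0.95, -0.58, 0],
    [-0.95, -0.58, 0],
    [-0.95, -0.58, 0],
  ],
  dr=[
    [0, 0, 0],
    [0, 0, 0],
    [0, 0, 0],
    [0, 0, 0],
    [0, 0, 0],
    [0, 0, 0],
    [0, 0, 0],
    [0, 0, 0],
    [0, 0, 0],
    [0, 0, 0],
  ],
  gripper=[1, 1, 1, 1, 1, 1, 1, 1, 1, 1],
)

```text
clock: 1.1
tool_pos: [0.2869, 0.4044, 0.2309]
orientation: [[-0.975, 0.223, -0.001], [0.223, 0.975, -0.001], [0.0, -0.001, -1.0]]
contact_force: [0.2, -0.2, -0.2]
grip_width: 0.0849
grasp_force: 0.0
```

Emit:
move_arm(
  dp=[
    [-0.95, -0.58, 0],
    [-0.95, -0.58, 0],
    [-0.95, -0.58, 0],
    [-0.95, -0.58, 0],
    [-0.95, -0.58, 0],
    [-0.95, -0.58, 0],
    [-0.95, -0.58, 0],
    [-0.95, -0.58, 0],
    [-0.95, -0.58, 0],
    [-0.95, -0.58, 0],
  ],
  dr=[
    [0, 0, 0],
    [0, 0, 0],
    [0, 0, 0],
    [0, 0, 0],
    [0, 0, 0],
    [0, 0, 0],
    [0, 0, 0],
    [0, 0, 0],
    [0, 0, 0],
    [0, 0, 0],
  ],
  gripper=[1, 1, 1, 1, 1, 1, 1, 1, 1, 1],
)

```text
clock: 2.1
tool_pos: [0.4461, 0.2491, 0.2309]
orientation: [[-0.975, 0.223, -0.001], [0.223, 0.975, -0.0], [0.001, -0.0, -1.0]]
contact_force: [-0.2, 0.7, 0.5]
grip_width: 0.0854
grasp_force: 0.0
```

Emit:
move_arm(
  dp=[
    [-0.95, -0.58, 0],
    [-0.95, -0.58, 0],
    [-0.95, -0.58, 0],
    [-0.95, -0.58, 0],
    [-0.95, -0.58, 0],
    [-0.95, -0.58, 0],
    [-0.95, -0.58, 0],
    [-0.95, -0.58, 0],
    [-0.95, -0.58, 0],
    [0, 0, 0],
  ],
  dr=[
    [0, 0, 0],
    [0, 0, 0],
    [0, 0, 0],
    [0, 0, 0],
    [0, 0, 0],
    [0, 0, 0],
    [0, 0, 0],
    [0, 0, 0],
    [0, 0, 0],
    [0, 0, 0],
  ],
  gripper=[1, 1, 1, 1, 1, 1, 1, 1, 1, 1],
)

```text
clock: 3.1
tool_pos: [0.5907, 0.1081, 0.2303]
orientation: [[-0.974, 0.226, -0.0], [0.226, 0.974, -0.001], [0.0, -0.001, -1.0]]
contact_force: [0.2, 1.5, 0.3]
grip_width: 0.0859
grasp_force: 0.0
```

Emit:
move_arm(
  dp=[
    [0, 0, 0],
    [0, 0, 0],
    [0, 0, 0],
    [0, 0, 0],
    [0, 0, 0],
    [0, 0, 0],
    [0, 0, 0],
    [0, 0, 0],
    [0, 0, 0],
    [0, 0, 0],
  ],
  dr=[
    [0, 0, 1],
    [0, 0, 1],
    [0, 0, 1],
    [0, 0, 1],
    [0, 0, 1],
    [0, 0, 1],
    [0, 0, 1],
    [0, 0, 1],
    [0, 0, 1],
    [0, 0, 1],
  ],
  gripper=[1, 1, 1, 1, 1, 1, 1, 1, 1, 1],
)

```text
clock: 4.1
tool_pos: [0.5884, 0.1107, 0.231]
orientation: [[-0.141, 0.99, -0.001], [0.99, 0.141, 0.0], [0.001, -0.001, -1.0]]
contact_force: [0.3, 0.7, 0.4]
grip_width: 0.0851
grasp_force: 0.0
```

Emit:
move_arm(
  dp=[
    [0, 0, 0],
    [0, 0, 0],
    [0, 0, 0],
    [0, 0, 0],
    [0, 0, 0],
    [0, 0, 0],
    [0, 0, 0],
    [0, 0, 0],
    [0, 0, 0],
    [0, 0, 0],
  ],
  dr=[
    [0, 0, 1],
    [0, 0, 1],
    [0, 0, 0.42],
    [0, 0, 0],
    [0, 0, 0],
    [0, 0, 0],
    [0, 0, 0],
    [0, 0, 0],
    [0, 0, 0],
    [0, 0, 0],
  ],
  gripper=[1, 1, 1, 1, 1, 1, 1, 1, 1, 1],
)

```text
clock: 5.1
tool_pos: [0.5894, 0.11, 0.2313]
orientation: [[0.144, 0.99, 0.0], [0.99, -0.144, 0.0], [0.0, 0.0, -1.0]]
contact_force: [-0.4, -0.1, -0.3]
grip_width: 0.0852
grasp_force: 0.0
```

```bash
cat >> h.py <<'E'
T=dict(k=(.603,.093),b=(.591,.0106),r=(.579,-.0718),v=(.6535,.0555),dish=(.532,-.2755))
def go(r,xy,z,yaw=-8.3):
    s=r.sense(); R=np.array(s["orientation"])
    d=R.T@(np.array([*xy,z])-s["tool_pos"])/0.02
    y=np.radians(yaw); Y=np.array([np.cos(y),np.sin(y),0]); Z=np.array([0,0,-1.]); G=np.c_[np.cross(Y,Z),Y,Z]
    w=cv2.Rodrigues(R.T@G)[0].ravel()/0.12
    print("t",round(s["clock"],1),"pos",s["tool_pos"].round(4),"dp",d.round(2),"dr",w.round(2),"grip",round(s["grip_width"],4),round(s["grasp_force"],1),"F",s["contact_force"].round(1),"q",np.round(s["joint_positions"],0))
E
python3 - <<'E'
from plant import r
from h import *
go(r,T['k'],.2)
E
```

```text
t 5.1 pos [0.5894 0.11   0.2313] dp [-0.74  0.8   1.57] dr [ 0. -0.  0.] grip 0.0852 0.0 F [-0.4 -0.1 -0.3] q [  5.  25.   9.  75.   0. 103.]
```

Emit:
move_arm(
  dp=[
    [-0.74, 0.8, 0],
    [0, 0, 0.9],
    [0, 0, 0.9],
    [0, 0, 0.9],
    [0, 0, 0.9],
    [0, 0, 0.9],
    [0, 0, 0.9],
    [0, 0, 0.9],
    [0, 0, 0.9],
    [0, 0, 0.76],
  ],
  dr=[
    [0, 0, 0],
    [0, 0, 0],
    [0, 0, 0],
    [0, 0, 0],
    [0, 0, 0],
    [0, 0, 0],
    [0, 0, 0],
    [0, 0, 0],
    [0, 0, 0],
    [0, 0, 0],
  ],
  gripper=[1, 1, 1, 1, 1, 1, 1, 1, 1, 1],
)

```text
clock: 6.1
tool_pos: [0.6028, 0.0931, 0.0711]
orientation: [[0.144, 0.99, -0.001], [0.99, -0.144, 0.0], [0.0, -0.001, -1.0]]
contact_force: [0.0, 0.7, -0.4]
grip_width: 0.0855
grasp_force: 0.0
```

Emit:
move_arm(
  dp=[
    [0, 0, 0],
    [0, 0, 0],
    [0, 0, 0],
    [0, 0, 0],
    [0, 0, 0],
    [0, 0, 0],
    [0, 0, 0],
    [0, 0, 0],
    [0, 0, 0],
    [0, 0, 0],
  ],
  dr=[
    [0, 0, 0],
    [0, 0, 0],
    [0, 0, 0],
    [0, 0, 0],
    [0, 0, 0],
    [0, 0, 0],
    [0, 0, 0],
    [0, 0, 0],
    [0, 0, 0],
    [0, 0, 0],
  ],
  gripper=[1, 1, 0.8, 0.6, 0.5, 0.4, 0.3, 0.2, 0, -1],
)

```text
clock: 7.1
tool_pos: [0.6029, 0.0932, 0.0728]
orientation: [[0.144, 0.99, 0.0], [0.99, -0.144, 0.0], [0.0, 0.0, -1.0]]
contact_force: [-3.0, 0.4, 5.7]
grip_width: 0.0559
grasp_force: 59.5
```

Emit:
move_arm(
  dp=[
    [0, 0, 0],
    [0, 0, 0],
    [0, 0, 0],
    [0, 0, 0],
    [0, 0, 0],
    [0, 0, -0.2],
    [0, 0, -0.4],
    [0, 0, -0.4],
    [0, 0, 0],
    [0, 0, 0],
  ],
  dr=[
    [0, 0, 0],
    [0, 0, 0],
    [0, 0, 0],
    [0, 0, 0],
    [0, 0, 0],
    [0, 0, 0],
    [0, 0, 0],
    [0, 0, 0],
    [0, 0, 0],
    [0, 0, 0],
  ],
  gripper=[-1, -1, -1, -1, -1, -1, -1, -1, -1, -1],
)

```text
clock: 8.1
tool_pos: [0.6035, 0.0931, 0.0925]
orientation: [[0.144, 0.99, 0.001], [0.99, -0.144, 0.0], [0.0, 0.001, -1.0]]
contact_force: [-0.5, -0.9, -3.8]
grip_width: 0.0559
grasp_force: 61.4
```

```bash
python3 - <<'E'
from plant import r
from h import *
go(r,T['k'],.21)
c=r.camera("scene"); cv2.imwrite("pics/s1.png",cv2.resize(c["pixels"][90:330,170:490],None,fx=2,fy=2)[:,:,::-1])
E
```

```text
t 8.1 pos [0.6035 0.0931 0.0925] dp [-0.01 -0.02 -5.88] dr [ 0.01 -0.    0.  ] grip 0.0559 61.4 F [-0.5 -0.9 -3.8] q [  3.  30.  -4.  56.   0. 101.]
```

View pics/s1.png

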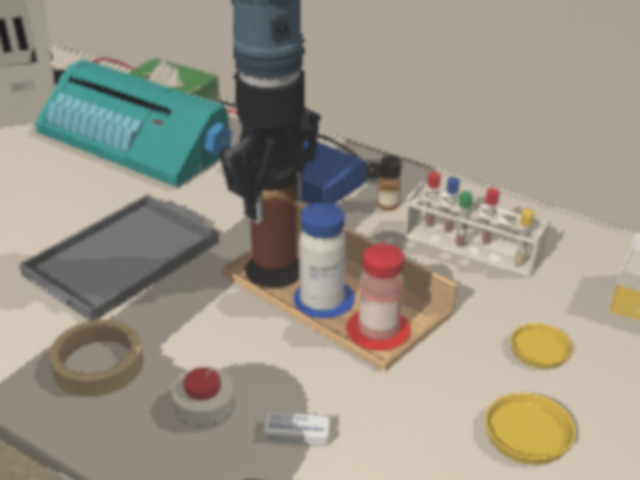

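Emit:
move_arm(
  dp=[
    [0, 0, -1],
    [0, 0, -1],
    [0.48, -0.12, -0.4],
    [0.92, -0.23, 0],
    [0.92, -0.23, 0],
    [0.92, -0.23, 0],
    [0.92, -0.23, 0],
    [0.92, -0.22, 0],
    [0.92, -0.22, 0],
    [0.92, -0.22, 0],
  ],
  dr=[
    [0, 0, 0],
    [0, 0, 0],
    [0, 0, 0],
    [0, 0, 0],
    [0, 0, 0],
    [0, 0, 0],
    [0, 0, 0],
    [0, 0, 0],
    [0, 0, 0],
    [0, 0, 0],
  ],
  gripper=[-1, -1, -1, -1, -1, -1, -1, -1, -1, -1],
)

```text
clock: 9.15
tool_pos: [0.5886, 0.2364, 0.1393]
orientation: [[0.144, 0.99, -0.001], [0.99, -0.144, 0.0], [-0.0, -0.001, -1.0]]
contact_force: [0.2, 0.5, -2.9]
grip_width: 0.0561
grasp_force: 61.8
```

Emit:
move_arm(
  dp=[
    [0.92, -0.22, 0],
    [0.92, -0.22, 0],
    [0.5, -0.1, 0],
    [0.38, -0.12, 0],
    [0, 0, 0.5],
    [0, 0, 0.8],
    [0, 0, 0.8],
    [0, 0, 0.4],
    [0, 0, 0],
    [0, 0, 0],
  ],
  dr=[
    [0, 0, 0],
    [0, 0, 0],
    [0, 0, 0],
    [0, 0, 0],
    [0, 0, 0],
    [0, 0, 0],
    [0, 0, 0],
    [0, 0, 0],
    [0, 0, 0],
    [0, 0, 0],
  ],
  gripper=[-1, -1, -1, -1, -1, -1, -1, -1, -1, -1],
)

```text
clock: 10.15
tool_pos: [0.5843, 0.2902, 0.0902]
orientation: [[0.145, 0.989, -0.0], [0.989, -0.145, -0.0], [-0.0, 0.0, -1.0]]
contact_force: [0.3, 0.4, -3.2]
grip_width: 0.056
grasp_force: 61.8
```

```bash
python3 - <<'E'
from plant import r
from h import *
go(r,(.5846,.2906),.0695)
c=r.camera("scene"); cv2.imwrite("pics/s2.png",cv2.resize(c["pixels"][90:290,140:440],None,fx=2,fy=2)[:,:,::-1])
E
```

```text
t 10.2 pos [0.5843 0.2902 0.0902] dp [0.02 0.01 1.04] dr [ 0.  0. -0.] grip 0.056 61.8 F [ 0.3  0.4 -3.2] q [ 21.  34.   4.  60.  -0. 119.]
```

View pics/s2.png

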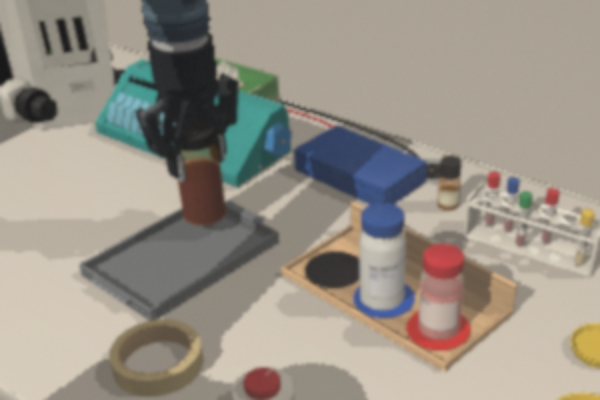

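Emit:
move_arm(
  dp=[
    [0, 0, 0.5],
    [0, 0, 0.3],
    [0, 0, 0.2],
    [0, 0, 0.05],
    [0, 0, 0],
    [0, 0, 0],
    [0, 0, 0],
    [0, 0, 0],
    [0, 0, 0],
    [0, 0, 0],
  ],
  dr=[
    [0, 0, 0],
    [0, 0, 0],
    [0, 0, 0],
    [0, 0, 0],
    [0, 0, 0],
    [0, 0, 0],
    [0, 0, 0],
    [0, 0, 0],
    [0, 0, 0],
    [0, 0, 0],
  ],
  gripper=[-1, -1, -1, -1, -1, -1, 0.4, 0.5, 0.7, 1],
)

```text
clock: 11.2
tool_pos: [0.5844, 0.2908, 0.0695]
orientation: [[0.144, 0.99, 0.001], [0.99, -0.144, 0.0], [0.0, 0.001, -1.0]]
contact_force: [-0.9, 1.6, 0.7]
grip_width: 0.0844
grasp_force: 0.0
```

Emit:
move_arm(
  dp=[
    [0, 0, 0],
    [0, 0, 0],
    [0, 0, 0],
    [0, 0, -0.5],
    [0, 0, -1],
    [0, 0, -1],
    [0, 0, -1],
    [0, 0, -1],
    [0, 0, -1],
    [0, 0, 0],
  ],
  dr=[
    [0, 0, 0],
    [0, 0, 0],
    [0, 0, 0],
    [0, 0, 0],
    [0, 0, 0],
    [0, 0, 0],
    [0, 0, 0],
    [0, 0, 0],
    [0, 0, 0],
    [0, 0, 0],
  ],
  gripper=[1, 1, 1, 1, 1, 1, 1, 1, 1, 1],
)

```text
clock: 12.2
tool_pos: [0.5862, 0.2915, 0.1833]
orientation: [[0.144, 0.99, 0.007], [0.99, -0.144, 0.003], [0.003, 0.006, -1.0]]
contact_force: [0.1, 0.8, -0.0]
grip_width: 0.0853
grasp_force: 0.0
```

Emit:
move_arm(
  dp=[
    [-0.5, 0.08, 0],
    [-1, 0.17, 0],
    [-1, 0.17, 0],
    [-1, 0.17, 0],
    [-1, 0.17, 0],
    [-1, 0.17, 0],
    [-1, 0.17, 0],
    [-1, 0.17, 0],
    [-1, 0.17, 0],
    [-1, 0.17, 0],
  ],
  dr=[
    [0, 0, 0],
    [0, 0, 0],
    [0, 0, 0],
    [0, 0, 0],
    [0, 0, 0],
    [0, 0, 0],
    [0, 0, 0],
    [0, 0, 0],
    [0, 0, 0],
    [0, 0, 0],
  ],
  gripper=[1, 1, 1, 1, 1, 1, 1, 1, 1, 1],
)

```text
clock: 13.2
tool_pos: [0.5872, 0.0964, 0.1773]
orientation: [[0.144, 0.99, -0.003], [0.99, -0.144, -0.0], [-0.001, -0.003, -1.0]]
contact_force: [0.3, -0.1, -0.2]
grip_width: 0.0853
grasp_force: 0.0
```

Emit:
move_arm(
  dp=[
    [-1, 0.17, 0],
    [-1, 0.17, 0],
    [-1, 0.17, 0],
    [-1, 0.17, 0],
    [-0.3, 0.04, 0],
    [0, 0, 0],
    [0, 0, 0],
    [0, 0, 0],
    [0, 0, 0],
    [0, 0, 0],
  ],
  dr=[
    [0, 0, 0],
    [0, 0, 0],
    [0, 0, 0],
    [0, 0, 0],
    [0, 0, 0],
    [0, 0, 0],
    [0, 0, 0],
    [0, 0, 0],
    [0, 0, 0],
    [0, 0, 0],
  ],
  gripper=[1, 1, 1, 1, 1, 1, 1, 1, 1, 1],
)

```text
clock: 14.2
tool_pos: [0.5905, 0.0115, 0.1791]
orientation: [[0.143, 0.99, 0.0], [0.99, -0.143, 0.0], [0.0, 0.0, -1.0]]
contact_force: [-0.4, 0.8, 0.4]
grip_width: 0.0854
grasp_force: 0.0
```

```bash
python3 - <<'E'
from plant import r
from h import *
go(r,T['b'],.066)
c=r.camera("top"); pickle.dump(c,open("top1.pkl","wb"))
m=cv2.inRange(cv2.cvtColor(c["pixels"],cv2.COLOR_RGB2HSV),(0,0,0),(179,255,40))
k=np.zeros_like(m);k[195:235,245:290]=m[195:235,245:290]
cs=max(cv2.findContours(k,0,1)[0],key=cv2.contourArea);e=cv2.minAreaRect(cs);print("black coaster",e,ray(c,e[0],.008))
cv2.imwrite("pics/t1.png",cv2.resize(c["pixels"][140:310,130:400],None,fx=2.9,fy=2.9)[:,:,::-1])
E
```

```text
t 14.2 pos [0.5905 0.0115 0.1791] dp [-0.04  0.03  5.66] dr [ 0.   -0.    0.01] grip 0.0854 0.0 F [-0.4  0.8  0.4] q [-5. 24.  1. 67.  0. 93.]Traceback (most recent call last):
  File "<stdin>", line 7, in <module>
ValueError: max() iterable argument is empty
```

Next I descend on blue, grasp and lift, and check the black coaster from the saved top picture.

Emit:
move_arm(
  dp=[
    [-0.04, 0.03, 0.6],
    [0, 0, 0.8],
    [0, 0, 0.8],
    [0, 0, 0.8],
    [0, 0, 0.8],
    [0, 0, 0.8],
    [0, 0, 0.6],
    [0, 0, 0.46],
    [0, 0, 0],
    [0, 0, 0],
  ],
  dr=[
    [0, 0, 0],
    [0, 0, 0],
    [0, 0, 0],
    [0, 0, 0],
    [0, 0, 0],
    [0, 0, 0],
    [0, 0, 0],
    [0, 0, 0],
    [0, 0, 0],
    [0, 0, 0],
  ],
  gripper=[1, 1, 1, 1, 1, 1, 1, 1, 1, 0.6],
)

```text
clock: 15.25
tool_pos: [0.5911, 0.01, 0.066]
orientation: [[0.144, 0.99, 0.0], [0.99, -0.144, 0.0], [0.0, 0.0, -1.0]]
contact_force: [-0.0, 0.7, 0.2]
grip_width: 0.0735
grasp_force: 0.0
```

Emit:
move_arm(
  dp=[
    [0, 0, 0],
    [0, 0, 0],
    [0, 0, 0],
    [0, 0, 0],
    [0, 0, 0],
    [0, 0, 0],
    [0, 0, 0],
    [0, 0, 0],
    [0, 0, 0],
    [0, 0, 0],
  ],
  dr=[
    [0, 0, 0],
    [0, 0, 0],
    [0, 0, 0],
    [0, 0, 0],
    [0, 0, 0],
    [0, 0, 0],
    [0, 0, 0],
    [0, 0, 0],
    [0, 0, 0],
    [0, 0, 0],
  ],
  gripper=[0.6, 0.5, 0.4, 0.3, 0.2, 0.1, 0, -1, -1, -1],
)

```text
clock: 16.25
tool_pos: [0.5908, 0.01, 0.0665]
orientation: [[0.144, 0.99, 0.0], [0.99, -0.144, 0.0], [0.0, 0.0, -1.0]]
contact_force: [-3.2, 0.5, 4.1]
grip_width: 0.0516
grasp_force: 54.8
```

Emit:
move_arm(
  dp=[
    [0, 0, 0],
    [0, 0, 0],
    [0, 0, -0.5],
    [0, 0, -1],
    [0, 0, -1],
    [0, 0, -1],
    [0, 0, -1],
    [0, 0, -1],
    [0, 0, -1],
    [0, 0, -0.5],
  ],
  dr=[
    [0, 0, 0],
    [0, 0, 0],
    [0, 0, 0],
    [0, 0, 0],
    [0, 0, 0],
    [0, 0, 0],
    [0, 0, 0],
    [0, 0, 0],
    [0, 0, 0],
    [0, 0, 0],
  ],
  gripper=[-1, -1, -1, -1, -1, -1, -1, -1, -1, -1],
)

```text
clock: 17.25
tool_pos: [0.5918, 0.0098, 0.2079]
orientation: [[0.144, 0.99, 0.003], [0.99, -0.144, -0.0], [0.0, 0.003, -1.0]]
contact_force: [1.0, -0.3, -2.1]
grip_width: 0.052
grasp_force: 56.4
```

```bash
python3 - <<'E'
from plant import r
from h import *
go(r,(.517,.2416),.0625)
c=pickle.load(open("top1.pkl","rb"))
cv2.imwrite("pics/t1.png",cv2.resize(c["pixels"][140:310,130:400],None,fx=2.9,fy=2.9,interpolation=2)[:,:,::-1])
E
```

```text
t 17.2 pos [0.5918 0.0098 0.2079] dp [10.93 -5.39  7.26] dr [ 0.02 -0.    0.  ] grip 0.052 56.4 F [ 1.  -0.3 -2.1] q [-5. 24.  5. 71.  0. 93.]
```

View pics/t1.png

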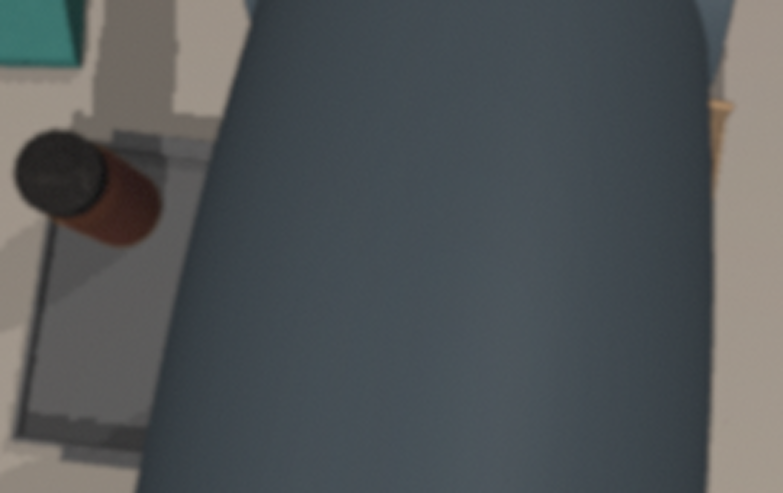

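Emit:
move_arm(
  dp=[
    [0.6, -0.3, 0],
    [0.95, -0.47, 0],
    [0.95, -0.47, 0],
    [0.95, -0.47, 0],
    [0.95, -0.47, 0],
    [0.95, -0.47, 0],
    [0.95, -0.47, 0],
    [0.95, -0.47, 0],
    [0.95, -0.47, 0],
    [0.95, -0.47, 0],
  ],
  dr=[
    [0, 0, 0],
    [0, 0, 0],
    [0, 0, 0],
    [0, 0, 0],
    [0, 0, 0],
    [0, 0, 0],
    [0, 0, 0],
    [0, 0, 0],
    [0, 0, 0],
    [0, 0, 0],
  ],
  gripper=[-1, -1, -1, -1, -1, -1, -1, -1, -1, -1],
)

```text
clock: 18.25
tool_pos: [0.5258, 0.2055, 0.2043]
orientation: [[0.143, 0.99, -0.003], [0.99, -0.143, -0.0], [-0.001, -0.003, -1.0]]
contact_force: [-0.6, 0.5, -2.8]
grip_width: 0.052
grasp_force: 56.3
```

Emit:
move_arm(
  dp=[
    [0.95, -0.47, 0],
    [0.83, -0.39, 0],
    [0, 0, 0.5],
    [0, 0, 0.9],
    [0, 0, 0.9],
    [0, 0, 0.9],
    [0, 0, 0.9],
    [0, 0, 0.9],
    [0, 0, 0.9],
    [0, 0, 0.4],
  ],
  dr=[
    [0, 0, 0],
    [0, 0, 0],
    [0, 0, 0],
    [0, 0, 0],
    [0, 0, 0],
    [0, 0, 0],
    [0, 0, 0],
    [0, 0, 0],
    [0, 0, 0],
    [0, 0, 0],
  ],
  gripper=[-1, -1, -1, -1, -1, -1, -1, -1, -1, -1],
)

```text
clock: 19.25
tool_pos: [0.5132, 0.2407, 0.0767]
orientation: [[0.144, 0.99, -0.005], [0.99, -0.144, -0.002], [-0.003, -0.005, -1.0]]
contact_force: [-0.4, -0.0, -3.3]
grip_width: 0.0523
grasp_force: 56.4
```

```bash
python3 - <<'E'
from plant import r
from h import *
go(r,(.517,.2416),.0625)
E
```

```text
t 19.2 pos [0.5132 0.2407 0.0767] dp [0.07 0.19 0.71] dr [-0.04  0.02  0.  ] grip 0.0523 56.4 F [-0.4 -0.  -3.3] q [ 19.  26. -12.  52.  -0. 117.]
```

Emit:
move_arm(
  dp=[
    [0, 0, 0],
    [0, 0, 0],
    [0, 0, 0.4],
    [0, 0, 0.3],
    [0, 0, 0.2],
    [0, 0, 0.02],
    [0, 0, 0],
    [0, 0, 0],
    [0, 0, 0],
    [0, 0, 0],
  ],
  dr=[
    [0, 0, 0],
    [0, 0, 0],
    [0, 0, 0],
    [0, 0, 0],
    [0, 0, 0],
    [0, 0, 0],
    [0, 0, 0],
    [0, 0, 0],
    [0, 0, 0],
    [0, 0, 0],
  ],
  gripper=[-1, -1, -1, -1, -1, -1, -1, -1, -1, -1],
)

```text
clock: 20.25
tool_pos: [0.5158, 0.2421, 0.0625]
orientation: [[0.144, 0.99, 0.001], [0.99, -0.144, 0.001], [0.001, 0.001, -1.0]]
contact_force: [-3.4, 0.1, 5.8]
grip_width: 0.0522
grasp_force: 57.1
```

Emit:
move_arm(
  dp=[
    [0, 0, 0],
    [0, 0, 0],
    [0, 0, 0],
    [0, 0, 0],
    [0, 0, -0.5],
    [0, 0, -1],
    [0, 0, -1],
    [0, 0, -1],
    [0, 0, -1],
    [0, 0, -1],
  ],
  dr=[
    [0, 0, 0],
    [0, 0, 0],
    [0, 0, 0],
    [0, 0, 0],
    [0, 0, 0],
    [0, 0, 0],
    [0, 0, 0],
    [0, 0, 0],
    [0, 0, 0],
    [0, 0, 0],
  ],
  gripper=[0.3, 0.5, 0.8, 1, 1, 1, 1, 1, 1, 1],
)

```text
clock: 21.25
tool_pos: [0.5158, 0.2418, 0.1732]
orientation: [[0.144, 0.99, 0.001], [0.99, -0.144, 0.0], [0.0, 0.001, -1.0]]
contact_force: [0.5, 0.5, 0.1]
grip_width: 0.0854
grasp_force: 0.0
```

Emit:
move_arm(
  dp=[
    [-0.6, 0.2, 0],
    [-0.97, 0.34, 0],
    [-0.97, 0.34, 0],
    [-0.97, 0.34, 0],
    [-0.97, 0.34, 0],
    [-0.97, 0.34, 0],
    [-0.97, 0.34, 0],
    [-0.97, 0.34, 0],
    [-0.97, 0.34, 0],
    [-0.97, 0.34, 0],
  ],
  dr=[
    [0, 0, 0],
    [0, 0, 0],
    [0, 0, 0],
    [0, 0, 0],
    [0, 0, 0],
    [0, 0, 0],
    [0, 0, 0],
    [0, 0, 0],
    [0, 0, 0],
    [0, 0, 0],
  ],
  gripper=[1, 1, 1, 1, 1, 1, 1, 1, 1, 1],
)

```text
clock: 22.25
tool_pos: [0.5529, 0.0461, 0.1707]
orientation: [[0.144, 0.99, -0.001], [0.99, -0.144, -0.0], [-0.0, -0.001, -1.0]]
contact_force: [0.2, 0.1, -0.5]
grip_width: 0.0854
grasp_force: 0.0
```

Emit:
move_arm(
  dp=[
    [-0.97, 0.34, 0],
    [-0.97, 0.34, 0],
    [-0.97, 0.34, 0],
    [-0.97, 0.34, 0],
    [-0.97, 0.34, 0],
    [-0.8, 0.28, 0],
    [0, 0, 0],
    [0, 0, 0],
    [0, 0, 0],
    [0, 0, 0],
  ],
  dr=[
    [0, 0, 0],
    [0, 0, 0],
    [0, 0, 0],
    [0, 0, 0],
    [0, 0, 0],
    [0, 0, 0],
    [0, 0, 0],
    [0, 0, 0],
    [0, 0, 0],
    [0, 0, 0],
  ],
  gripper=[1, 1, 1, 1, 1, 1, 1, 1, 1, 1],
)

```text
clock: 23.25
tool_pos: [0.5761, -0.0689, 0.1715]
orientation: [[0.143, 0.99, -0.0], [0.99, -0.143, 0.0], [0.0, -0.0, -1.0]]
contact_force: [1.2, 0.1, -0.6]
grip_width: 0.0856
grasp_force: 0.0
```

```bash
python3 - <<'E'
from plant import r
from h import *
go(r,T['r'],.0555)
E
```

```text
t 23.2 pos [ 0.5761 -0.0689  0.1715] dp [-0.12  0.17  5.8 ] dr [-0.   -0.    0.01] grip 0.0856 0.0 F [ 1.2  0.1 -0.6] q [-13.  23.  -1.  65.   0.  85.]
```

Emit:
move_arm(
  dp=[
    [-0.12, 0.17, 0.6],
    [0, 0, 0.85],
    [0, 0, 0.85],
    [0, 0, 0.85],
    [0, 0, 0.85],
    [0, 0, 0.85],
    [0, 0, 0.6],
    [0, 0, 0.35],
    [0, 0, 0],
    [0, 0, 0],
  ],
  dr=[
    [0, 0, 0],
    [0, 0, 0],
    [0, 0, 0],
    [0, 0, 0],
    [0, 0, 0],
    [0, 0, 0],
    [0, 0, 0],
    [0, 0, 0],
    [0, 0, 0],
    [0, 0, 0],
  ],
  gripper=[1, 1, 1, 1, 1, 1, 1, 1, 1, 0.6],
)

```text
clock: 24.25
tool_pos: [0.5797, -0.0726, 0.0558]
orientation: [[0.144, 0.99, 0.001], [0.99, -0.144, -0.0], [0.0, 0.001, -1.0]]
contact_force: [0.7, -0.8, 0.6]
grip_width: 0.0731
grasp_force: 0.0
```

Emit:
move_arm(
  dp=[
    [0, 0, 0],
    [0, 0, 0],
    [0, 0, 0],
    [0, 0, 0],
    [0, 0, 0],
    [0, 0, 0],
    [0, 0, 0],
    [0, 0, 0],
    [0, 0, 0],
    [0, 0, 0],
  ],
  dr=[
    [0, 0, 0],
    [0, 0, 0],
    [0, 0, 0],
    [0, 0, 0],
    [0, 0, 0],
    [0, 0, 0],
    [0, 0, 0],
    [0, 0, 0],
    [0, 0, 0],
    [0, 0, 0],
  ],
  gripper=[0.5, 0.4, 0.3, 0.2, 0.1, 0, -0.1, -1, -1, -1],
)

```text
clock: 25.25
tool_pos: [0.5797, -0.0727, 0.056]
orientation: [[0.144, 0.99, 0.001], [0.99, -0.144, -0.0], [0.0, 0.001, -1.0]]
contact_force: [-0.7, -0.3, 5.7]
grip_width: 0.0468
grasp_force: 61.0
```

Emit:
move_arm(
  dp=[
    [0, 0, 0],
    [0, 0, 0],
    [0, 0, -0.5],
    [0, 0, -1],
    [0, 0, -1],
    [0, 0, -1],
    [0, 0, -1],
    [0, 0, -1],
    [0, 0, -1],
    [0, 0, -0.5],
  ],
  dr=[
    [0, 0, 0],
    [0, 0, 0],
    [0, 0, 0],
    [0, 0, 0],
    [0, 0, 0],
    [0, 0, 0],
    [0, 0, 0],
    [0, 0, 0],
    [0, 0, 0],
    [0, 0, 0],
  ],
  gripper=[-1, -1, -1, -1, -1, -1, -1, -1, -1, -1],
)

```text
clock: 26.25
tool_pos: [0.5799, -0.0727, 0.1973]
orientation: [[0.144, 0.99, 0.002], [0.99, -0.144, -0.0], [-0.0, 0.002, -1.0]]
contact_force: [-0.5, 0.4, -1.2]
grip_width: 0.0469
grasp_force: 61.7
```

```bash
python3 - <<'E'
from plant import r
from h import *
go(r,(.4614,.3038),.052)
E
```

```text
t 26.2 pos [ 0.5799 -0.0727  0.1973] dp [17.78 -8.58  7.25] dr [0.02 0.   0.  ] grip 0.0469 61.7 F [-0.5  0.4 -1.2] q [-13.  23.   2.  69.   0.  85.]
```

Emit:
move_arm(
  dp=[
    [0.6, -0.3, 0],
    [0.96, -0.46, 0],
    [0.96, -0.46, 0],
    [0.96, -0.46, 0],
    [0.96, -0.46, 0],
    [0.96, -0.46, 0],
    [0.96, -0.46, 0],
    [0.96, -0.46, 0],
    [0.96, -0.46, 0],
    [0.96, -0.46, 0],
  ],
  dr=[
    [0, 0, 0],
    [0, 0, 0],
    [0, 0, 0],
    [0, 0, 0],
    [0, 0, 0],
    [0, 0, 0],
    [0, 0, 0],
    [0, 0, 0],
    [0, 0, 0],
    [0, 0, 0],
  ],
  gripper=[-1, -1, -1, -1, -1, -1, -1, -1, -1, -1],
)

```text
clock: 27.25
tool_pos: [0.516, 0.1245, 0.1939]
orientation: [[0.143, 0.99, -0.003], [0.99, -0.143, 0.0], [-0.0, -0.003, -1.0]]
contact_force: [-0.5, 0.6, -0.7]
grip_width: 0.0468
grasp_force: 61.7
```

Emit:
move_arm(
  dp=[
    [0.96, -0.46, 0],
    [0.96, -0.46, 0],
    [0.96, -0.46, 0],
    [0.96, -0.46, 0],
    [0.96, -0.46, 0],
    [0.96, -0.46, 0],
    [0.96, -0.46, 0],
    [0.96, -0.46, 0],
    [0.86, -0.46, 0],
    [0, 0, 0],
  ],
  dr=[
    [0, 0, 0],
    [0, 0, 0],
    [0, 0, 0],
    [0, 0, 0],
    [0, 0, 0],
    [0, 0, 0],
    [0, 0, 0],
    [0, 0, 0],
    [0, 0, 0],
    [0, 0, 0],
  ],
  gripper=[-1, -1, -1, -1, -1, -1, -1, -1, -1, -1],
)

```text
clock: 28.25
tool_pos: [0.4582, 0.3059, 0.194]
orientation: [[0.14, 0.99, -0.003], [0.99, -0.14, -0.0], [-0.001, -0.003, -1.0]]
contact_force: [0.3, -0.3, -1.6]
grip_width: 0.047
grasp_force: 61.8
```

Emit:
move_arm(
  dp=[
    [0, 0, 0],
    [0, 0, 0.5],
    [0, 0, 0.9],
    [0, 0, 0.9],
    [0, 0, 0.9],
    [0, 0, 0.9],
    [0, 0, 0.9],
    [0, 0, 0.9],
    [0, 0, 0.4],
    [0, 0, 0],
  ],
  dr=[
    [0, 0, 0],
    [0, 0, 0],
    [0, 0, 0],
    [0, 0, 0],
    [0, 0, 0],
    [0, 0, 0],
    [0, 0, 0],
    [0, 0, 0],
    [0, 0, 0],
    [0, 0, 0],
  ],
  gripper=[-1, -1, -1, -1, -1, -1, -1, -1, -1, -1],
)

```text
clock: 29.25
tool_pos: [0.4594, 0.3026, 0.0678]
orientation: [[0.145, 0.989, -0.003], [0.989, -0.145, -0.002], [-0.002, -0.003, -1.0]]
contact_force: [-0.5, 0.1, -1.8]
grip_width: 0.0469
grasp_force: 61.8
```

```bash
python3 - <<'E'
from plant import r
from h import *
go(r,(.4614,.3038),.052)
c=r.camera("scene"); pickle.dump(c,open("scene2.pkl","wb")); cv2.imwrite("pics/s3.png",cv2.resize(c["pixels"][90:290,140:440],None,fx=2.6,fy=2.6)[:,:,::-1])
E
```

```text
t 29.2 pos [0.4594 0.3026 0.0678] dp [0.07 0.09 0.79] dr [-0.02  0.02 -0.  ] grip 0.0469 61.8 F [-0.5  0.1 -1.8] q [ 27.  25. -16.  50.  -0. 125.]
```

View pics/s3.png

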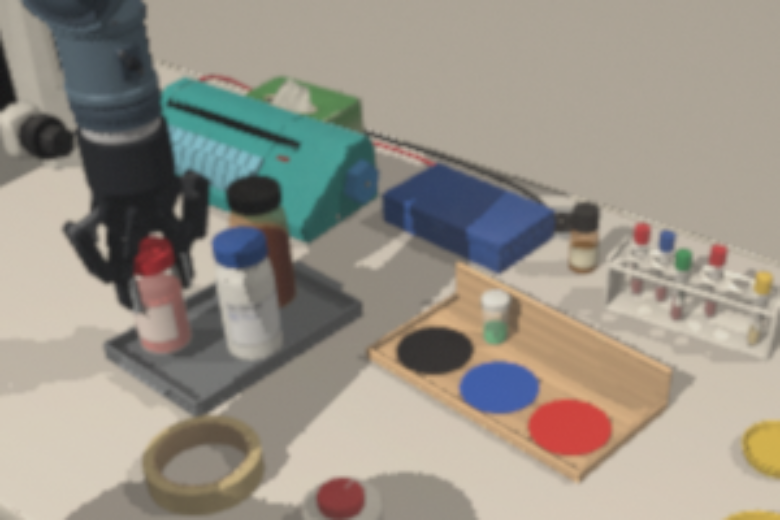

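Emit:
move_arm(
  dp=[
    [0, 0, 0],
    [0, 0, 0.4],
    [0, 0, 0.3],
    [0, 0, 0.2],
    [0, 0, 0.02],
    [0, 0, 0],
    [0, 0, 0],
    [0, 0, 0],
    [0, 0, 0],
    [0, 0, 0],
  ],
  dr=[
    [0, 0, 0],
    [0, 0, 0],
    [0, 0, 0],
    [0, 0, 0],
    [0, 0, 0],
    [0, 0, 0],
    [0, 0, 0],
    [0, 0, 0],
    [0, 0, 0],
    [0, 0, 0],
  ],
  gripper=[-1, -1, -1, -1, -1, -1, -1, 0.2, 0.4, 0.6],
)

```text
clock: 30.3
tool_pos: [0.4607, 0.304, 0.0509]
orientation: [[0.144, 0.99, 0.0], [0.99, -0.144, 0.0], [0.0, 0.0, -1.0]]
contact_force: [0.4, -0.1, -0.1]
grip_width: 0.0681
grasp_force: 0.0
```

Emit:
move_arm(
  dp=[
    [0, 0, 0],
    [0, 0, 0],
    [0, 0, 0],
    [0, 0, -0.5],
    [0, 0, -1],
    [0, 0, -1],
    [0, 0, -1],
    [0, 0, -1],
    [0, 0, -1],
    [0, 0, -1],
  ],
  dr=[
    [0, 0, 0],
    [0, 0, 0],
    [0, 0, 0],
    [0, 0, 0],
    [0, 0, 0],
    [0, 0, 0],
    [0, 0, 0],
    [0, 0, 0],
    [0, 0, 0],
    [0, 0, 0],
  ],
  gripper=[0.8, 1, 1, 1, 1, 1, 1, 1, 1, 1],
)

```text
clock: 31.3
tool_pos: [0.4607, 0.304, 0.1828]
orientation: [[0.144, 0.99, 0.001], [0.99, -0.144, 0.0], [0.001, 0.001, -1.0]]
contact_force: [0.4, -0.4, 0.4]
grip_width: 0.0854
grasp_force: 0.0
```

```bash
python3 - <<'E'
from plant import r
from h import *
go(r,T['v'],.19)
for n in("scene","top"):
    c=r.camera(n); pickle.dump(c,open(n+"3.pkl","wb"))
    h=cv2.cvtColor(c["pixels"],cv2.COLOR_RGB2HSV)
    for k,lo,hi in(("r",(0,150,60),(8,255,255)),("b",(105,150,40),(125,255,255)),("k",(0,0,0),(179,255,45))):
        m=cv2.inRange(h,lo,hi); a,b=proj(c,[*T[k],.008]).astype(int)
        z=np.zeros_like(m);z[b-28:b+28,a-28:a+28]=m[b-28:b+28,a-28:a+28]
        q=cv2.findContours(z,0,1)[0]
        if q:
            e=cv2.fitEllipse(max(q,key=cv2.contourArea));print(n,k,np.round(e[0],1),np.round(e[1],1),ray(c,e[0],.008).round(4))
c=pickle.load(open("top3.pkl","rb"));cv2.imwrite("pics/t3.png",cv2.resize(c["pixels"][140:310,130:400],None,fx=2.9,fy=2.9,interpolation=2)[:,:,::-1])
E
```

```text
t 31.3 pos [0.4607 0.304  0.1828] dp [-10.91  11.33  -0.36] dr [ 0.01 -0.    0.  ] grip 0.0854 0.0 F [ 0.4 -0.4  0.4] q [ 27.  20.  -5.  65.   0. 125.]
scene r [358.6 254. ] [20.2 30.6] [ 0.5779 -0.0697  0.008 ]
scene b [330.8 238.4] [15.5 25.7] [0.5891 0.0142 0.008 ]
top r [351.1 216.4] [34.6 34.8] [ 0.5805 -0.0704  0.008 ]
top b [310.4 210. ] [32.3 32.7] [0.5923 0.0119 0.008 ]
top k [269.7 203.5] [32.7 33.3] [0.6043 0.094  0.008 ]
```

View pics/t3.png

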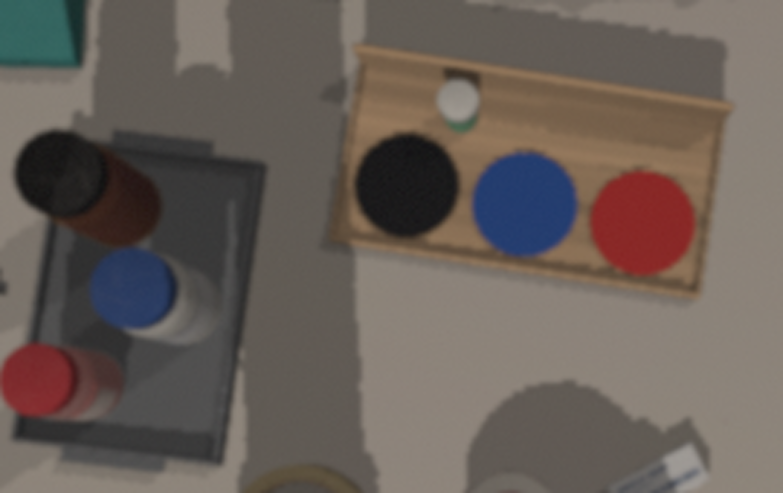

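Emit:
move_arm(
  dp=[
    [-0.6, 0.6, -0.1],
    [-0.92, 0.96, -0.1],
    [-0.92, 0.96, -0.1],
    [-0.92, 0.96, 0],
    [-0.92, 0.96, 0],
    [-0.92, 0.96, 0],
    [-0.92, 0.96, 0],
    [-0.92, 0.96, 0],
    [-0.92, 0.96, 0],
    [-0.92, 0.96, 0],
  ],
  dr=[
    [0, 0, 0],
    [0, 0, 0],
    [0, 0, 0],
    [0, 0, 0],
    [0, 0, 0],
    [0, 0, 0],
    [0, 0, 0],
    [0, 0, 0],
    [0, 0, 0],
    [0, 0, 0],
  ],
  gripper=[1, 1, 1, 1, 1, 1, 1, 1, 1, 1],
)

```text
clock: 32.4
tool_pos: [0.6182, 0.1007, 0.1862]
orientation: [[0.144, 0.99, -0.001], [0.99, -0.144, 0.0], [-0.0, -0.001, -1.0]]
contact_force: [0.3, 0.2, -1.0]
grip_width: 0.0856
grasp_force: 0.0
```

Emit:
move_arm(
  dp=[
    [-0.92, 0.96, 0],
    [-0.92, 0.96, 0],
    [-0.2, 0.2, 0],
    [0, 0, 0],
    [0, 0, 0],
    [0, 0, 0],
    [0, 0, 0],
    [0, 0, 0],
    [0, 0, 0],
    [0, 0, 0],
  ],
  dr=[
    [0, 0, 0],
    [0, 0, 0],
    [0, 0, -0.6],
    [0, 0, -1],
    [0, 0, -1],
    [0, 0, -1],
    [0, 0, -1],
    [0, 0, -1],
    [0, 0, -1],
    [0, 0, -1],
  ],
  gripper=[1, 1, 1, 1, 1, 1, 1, 1, 1, 1],
)

```text
clock: 33.4
tool_pos: [0.6537, 0.0551, 0.1861]
orientation: [[-0.698, 0.716, -0.001], [0.716, 0.698, 0.0], [0.001, -0.001, -1.0]]
contact_force: [0.7, -1.1, 0.7]
grip_width: 0.0852
grasp_force: 0.0
```

Emit:
move_arm(
  dp=[
    [0, 0, 0],
    [0, 0, 0],
    [0, 0, 0],
    [0, 0, 0],
    [0, 0, 0],
    [0, 0, 0],
    [0, 0, 0],
    [0, 0, 0],
    [0, 0, 0],
    [0, 0, 0],
  ],
  dr=[
    [0, 0, -1],
    [0, 0, -1],
    [0, 0, -1],
    [0, 0, -1],
    [0, 0, -1],
    [0, 0, -0.5],
    [0, 0, 0],
    [0, 0, 0],
    [0, 0, 0],
    [0, 0, 0],
  ],
  gripper=[1, 1, 1, 1, 1, 1, 1, 1, 1, 1],
)

```text
clock: 34.4
tool_pos: [0.6541, 0.0551, 0.187]
orientation: [[-0.99, 0.143, -0.0], [0.143, 0.99, 0.0], [0.0, 0.0, -1.0]]
contact_force: [-0.1, 0.6, 0.2]
grip_width: 0.0852
grasp_force: 0.0
```

```bash
python3 - <<'E'
from plant import r
from h import *
go(r,T['v'],.06,81.7)
E
```

```text
t 34.4 pos [0.6541 0.0551 0.187 ] dp [0.03 0.01 6.35] dr [ 0.   -0.    0.01] grip 0.0852 0.0 F [-0.1  0.6  0.2] q [-1. 32. 15. 73.  0.  8.]
```

Emit:
move_arm(
  dp=[
    [0, 0, 0.6],
    [0, 0, 1],
    [0, 0, 1],
    [0, 0, 1],
    [0, 0, 1],
    [0, 0, 1],
    [0, 0, 1],
    [0, 0, 1],
    [0, 0, 0.6],
    [0, 0, 0.4],
  ],
  dr=[
    [0, 0, 0],
    [0, 0, 0],
    [0, 0, 0],
    [0, 0, 0],
    [0, 0, 0],
    [0, 0, 0],
    [0, 0, 0],
    [0, 0, 0],
    [0, 0, 0],
    [0, 0, 0],
  ],
  gripper=[1, 1, 1, 1, 1, 1, 1, 1, 1, 1],
)

```text
clock: 35.4
tool_pos: [0.653, 0.0552, 0.0134]
orientation: [[-0.99, 0.143, -0.002], [0.143, 0.99, 0.0], [0.002, -0.0, -1.0]]
contact_force: [-0.0, 1.1, -0.4]
grip_width: 0.0852
grasp_force: 0.0
```

Emit:
move_arm(
  dp=[
    [0, 0, 0],
    [0, 0, 0],
    [0, 0, 0],
    [0, 0, 0],
    [0, 0, 0],
    [0, 0, 0],
    [0, 0, 0],
    [0, 0, 0],
    [0, 0, 0],
    [0, 0, 0],
  ],
  dr=[
    [0, 0, 0],
    [0, 0, 0],
    [0, 0, 0],
    [0, 0, 0],
    [0, 0, 0],
    [0, 0, 0],
    [0, 0, 0],
    [0, 0, 0],
    [0, 0, 0],
    [0, 0, 0],
  ],
  gripper=[1, 0.8, 0.6, 0.4, 0.2, 0.1, 0, -0.1, -0.2, -0.25],
)

```text
clock: 36.4
tool_pos: [0.6541, 0.0552, 0.0151]
orientation: [[-0.99, 0.143, -0.0], [0.143, 0.99, 0.0], [0.0, 0.0, -1.0]]
contact_force: [0.2, -0.1, -0.5]
grip_width: 0.0319
grasp_force: 0.1
```

Emit:
move_arm(
  dp=[
    [0, 0, 0],
    [0, 0, 0],
    [0, 0, 0],
    [0, 0, 0],
    [0, 0, 0],
    [0, 0, 0],
    [0, 0, 0],
    [0, 0, 0],
    [0, 0, 0],
    [0, 0, 0],
  ],
  dr=[
    [0, 0, 0],
    [0, 0, 0],
    [0, 0, 0],
    [0, 0, 0],
    [0, 0, 0],
    [0, 0, 0],
    [0, 0, 0],
    [0, 0, 0],
    [0, 0, 0],
    [0, 0, 0],
  ],
  gripper=[-0.3, -0.35, -0.4, -0.45, -0.5, -0.6, -1, -1, -1, -1],
)

```text
clock: 37.4
tool_pos: [0.6542, 0.0552, 0.0152]
orientation: [[-0.99, 0.143, 0.0], [0.143, 0.99, 0.0], [-0.0, 0.0, -1.0]]
contact_force: [0.9, 1.5, 1.3]
grip_width: 0.0254
grasp_force: 58.4
```

```bash
python3 - <<'E'
from plant import r
from h import *
go(r,T['dish'],.13,81.7)
c=r.camera("scene");cv2.imwrite("pics/s4.png",cv2.resize(c["pixels"][120:280,270:430],None,fx=3.5,fy=3.5,interpolation=2)[:,:,::-1])
E
```

```text
t 37.4 pos [0.6542 0.0552 0.0152] dp [  3.69 -17.24  -5.75] dr [0.   0.   0.01] grip 0.0254 58.4 F [0.9 1.5 1.3] q [-1. 38. -1. 51.  0.  7.]
```

View pics/s4.png

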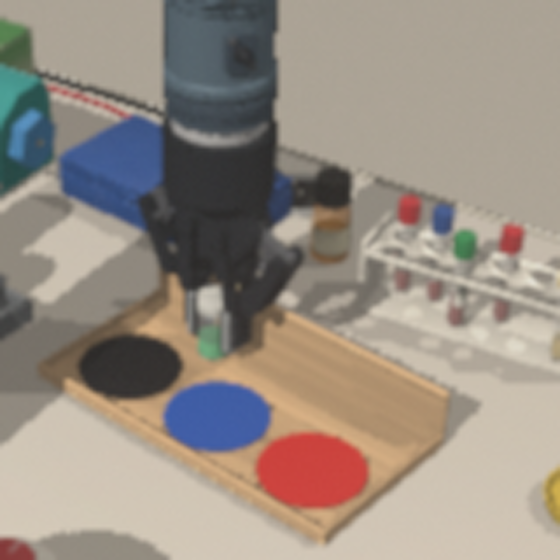

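Emit:
move_arm(
  dp=[
    [0, 0, -0.2],
    [0, 0, -0.4],
    [0, 0, -0.8],
    [0, 0, -1],
    [0, 0, -1],
    [0, 0, -1],
    [0, 0, -0.4],
    [0, 0, 0],
    [0, 0, 0],
    [0, 0, 0],
  ],
  dr=[
    [0, 0, 0],
    [0, 0, 0],
    [0, 0, 0],
    [0, 0, 0],
    [0, 0, 0],
    [0, 0, 0],
    [0, 0, 0],
    [0, 0, 0],
    [0, 0, 0],
    [0, 0, 0],
  ],
  gripper=[-1, -1, -1, -1, -1, -1, -1, -1, -1, -1],
)

```text
clock: 38.45
tool_pos: [0.6531, 0.0551, 0.1096]
orientation: [[-0.99, 0.143, -0.002], [0.143, 0.99, 0.0], [0.002, -0.0, -1.0]]
contact_force: [0.0, 0.6, -0.6]
grip_width: 0.0256
grasp_force: 58.4
```

Emit:
move_arm(
  dp=[
    [0.1, -0.5, 0],
    [0.19, -0.9, 0],
    [0.2, -0.93, 0],
    [0.2, -0.93, 0],
    [0.2, -0.93, 0],
    [0.2, -0.93, 0],
    [0.2, -0.93, 0],
    [0.2, -0.93, 0],
    [0.2, -0.93, 0],
    [0.2, -0.93, 0],
  ],
  dr=[
    [0, 0, 0],
    [0, 0, 0],
    [0, 0, 0],
    [0, 0, 0],
    [0, 0, 0],
    [0, 0, 0],
    [0, 0, 0],
    [0, 0, 0],
    [0, 0, 0],
    [0, 0, 0],
  ],
  gripper=[-1, -1, -1, -1, -1, -1, -1, -1, -1, -1],
)

```text
clock: 39.45
tool_pos: [0.5905, -0.1165, 0.1113]
orientation: [[-0.99, 0.144, 0.0], [0.144, 0.99, -0.0], [-0.0, -0.0, -1.0]]
contact_force: [0.0, -1.2, -0.5]
grip_width: 0.0255
grasp_force: 58.4
```

Emit:
move_arm(
  dp=[
    [0.2, -0.93, 0],
    [0.2, -0.93, 0],
    [0.2, -0.93, 0],
    [0.2, -0.93, 0],
    [0.2, -0.93, 0],
    [0.2, -0.93, 0],
    [0.2, -0.93, 0],
    [0.2, -0.93, 0],
    [0.2, -0.96, 0],
    [0, 0, 0],
  ],
  dr=[
    [0, 0, 0],
    [0, 0, 0],
    [0, 0, 0],
    [0, 0, 0],
    [0, 0, 0],
    [0, 0, 0],
    [0, 0, 0],
    [0, 0, 0],
    [0, 0, 0],
    [0, 0, 0],
  ],
  gripper=[-1, -1, -1, -1, -1, -1, -1, -1, -1, -1],
)

```text
clock: 40.45
tool_pos: [0.5303, -0.2788, 0.1113]
orientation: [[-0.989, 0.147, 0.0], [0.147, 0.989, -0.001], [-0.0, -0.001, -1.0]]
contact_force: [0.1, 0.2, 0.4]
grip_width: 0.0254
grasp_force: 58.5
```

```bash
python3 - <<'E'
from plant import r
from h import *
go(r,T['dish'],.014,81.7)
c=r.camera("scene");cv2.imwrite("pics/s5.png",cv2.resize(c["pixels"][190:330,360:500],None,fx=4,fy=4,interpolation=2)[:,:,::-1])
E
```

```text
t 40.5 pos [ 0.5303 -0.2788  0.1113] dp [-0.06  0.18  4.86] dr [-0.01  0.   -0.02] grip 0.0254 58.5 F [0.1 0.2 0.4] q [-34.  28.  -4.  58.  -0. -25.]
```

View pics/s5.png

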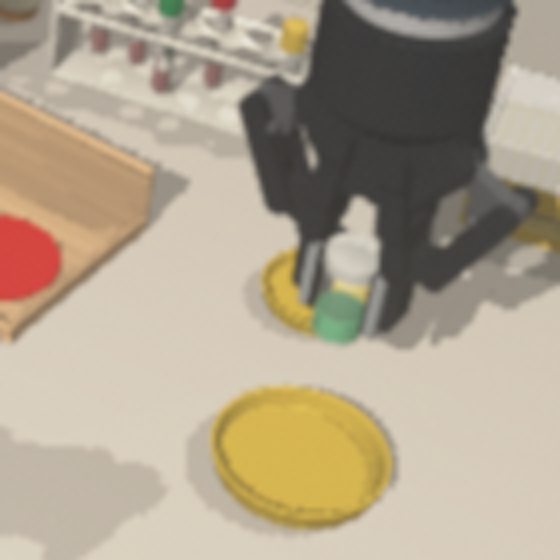

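Emit:
move_arm(
  dp=[
    [0, 0, 0.6],
    [0, 0, 1],
    [0, 0, 1],
    [0, 0, 0.8],
    [0, 0, 0.5],
    [0, 0, 0],
    [0, 0, 0],
    [0, 0, 0],
    [0, 0, 0],
    [0, 0, 0],
  ],
  dr=[
    [0, 0, 0],
    [0, 0, 0],
    [0, 0, 0],
    [0, 0, 0],
    [0, 0, 0],
    [0, 0, 0],
    [0, 0, 0],
    [0, 0, 0],
    [0, 0, 0],
    [0, 0, 0],
  ],
  gripper=[-1, -1, -1, -1, -1, -1, -1, -1, -1, -1],
)

```text
clock: 41.5
tool_pos: [0.5324, -0.2759, 0.0338]
orientation: [[-0.99, 0.143, 0.001], [0.143, 0.99, -0.001], [-0.001, -0.001, -1.0]]
contact_force: [0.0, 0.7, -0.6]
grip_width: 0.0253
grasp_force: 58.5
```

```bash
python3 - <<'E'
from plant import r
from h import *
go(r,T['dish'],.0145,81.7)
E
```

```text
t 41.5 pos [ 0.5324 -0.2759  0.0338] dp [0.02 0.02 0.97] dr [-0.    0.01  0.01] grip 0.0253 58.5 F [ 0.   0.7 -0.6] q [-33.  32. -10.  48.   0. -25.]
```

Emit:
move_arm(
  dp=[
    [0, 0, 0.4],
    [0, 0, 0.35],
    [0, 0, 0.2],
    [0, 0, 0.03],
    [0, 0, 0],
    [0, 0, 0],
    [0, 0, 0],
    [0, 0, 0],
    [0, 0, 0],
    [0, 0, 0],
  ],
  dr=[
    [0, 0, 0],
    [0, 0, 0],
    [0, 0, 0],
    [0, 0, 0],
    [0, 0, 0],
    [0, 0, 0],
    [0, 0, 0],
    [0, 0, 0],
    [0, 0, 0],
    [0, 0, 0],
  ],
  gripper=[-1, -1, -1, -1, -1, -1, -1, -0.3, -0.2, -0.15],
)

```text
clock: 42.5
tool_pos: [0.5317, -0.2755, 0.013]
orientation: [[-0.99, 0.143, -0.0], [0.143, 0.99, 0.0], [0.001, 0.0, -1.0]]
contact_force: [-0.0, 0.6, -0.6]
grip_width: 0.0361
grasp_force: 0.0
```

Emit:
move_arm(
  dp=[
    [0, 0, 0],
    [0, 0, 0],
    [0, 0, 0],
    [0, 0, -0.3],
    [0, 0, -0.7],
    [0, 0, -1],
    [0, 0, -1],
    [0, 0, -1],
    [0, 0, -1],
    [0, 0, -1],
  ],
  dr=[
    [0, 0, 0],
    [0, 0, 0],
    [0, 0, 0],
    [0, 0, 0],
    [0, 0, 0],
    [0, 0, 0],
    [0, 0, 0],
    [0, 0, 0],
    [0, 0, 0],
    [0, 0, 0],
  ],
  gripper=[-0.1, -0.1, -0.1, -0.1, -0.1, -0.1, -0.1, -0.1, -0.1, -0.1],
)

```text
clock: 43.5
tool_pos: [0.5319, -0.2756, 0.1348]
orientation: [[-0.99, 0.143, 0.0], [0.143, 0.99, -0.0], [-0.0, -0.0, -1.0]]
contact_force: [0.1, 0.3, 0.4]
grip_width: 0.0384
grasp_force: 0.0
```

```bash
python3 - <<'E'
from plant import r
from h import *
go(r,(.4607,.304),.19)
c=r.camera("top");b=cv2.resize(c["pixels"][200:280,410:510],None,fx=4,fy=4,interpolation=2)
d=r.camera("scene");a=cv2.resize(d["pixels"][260:340,385:485],None,fx=4,fy=4,interpolation=2)
cv2.imwrite("pics/v1.png",np.hstack([a,b])[:,:,::-1])
for q in((.532,-.2755,.052),(.532,-.2755,.004)): print(proj(c,q),proj(d,q))
E
```

```text
t 43.5 pos [ 0.5319 -0.2756  0.1348] dp [ 7.65 28.17 -2.76] dr [ 0.   0.  13.1] grip 0.0384 0.0 F [0.1 0.3 0.4] q [-33.  27.  -2.  61.   0. -25.]
[459.93281237 239.40947162] [438.67369769 289.02865677]
[451.99713854 242.05338063] [434.74595336 305.64739404]
```

View pics/v1.png

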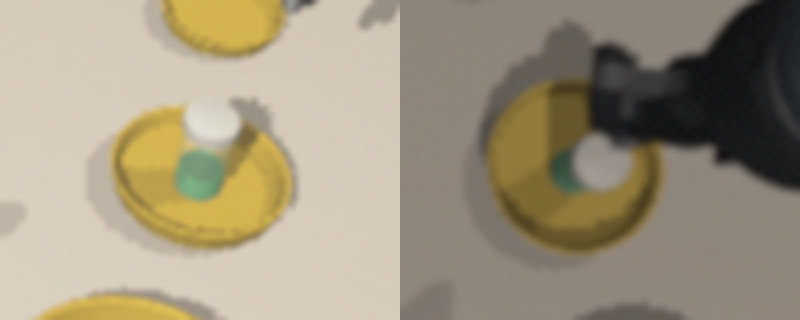

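Emit:
move_arm(
  dp=[
    [0, 0.3, -1],
    [0.27, 0.97, -1],
    [0.27, 0.97, -0.76],
    [0.27, 0.97, 0],
    [0.27, 0.97, 0],
    [0.27, 0.97, 0],
    [0.27, 0.97, 0],
    [0.27, 0.97, 0],
    [0.27, 0.97, 0],
    [0.27, 0.97, 0],
  ],
  dr=[
    [0, 0, 0],
    [0, 0, 0],
    [0, 0, 0],
    [0, 0, 0],
    [0, 0, 0],
    [0, 0, 0],
    [0, 0, 0],
    [0, 0, 0],
    [0, 0, 0],
    [0, 0, 0],
  ],
  gripper=[0, 0.5, 1, 1, 1, 1, 1, 1, 1, 1],
)

```text
clock: 44.6
tool_pos: [0.508, -0.0877, 0.1871]
orientation: [[-0.99, 0.142, -0.003], [0.142, 0.99, 0.001], [0.003, 0.001, -1.0]]
contact_force: [0.5, 0.2, -0.6]
grip_width: 0.0857
grasp_force: 0.0
```

Emit:
move_arm(
  dp=[
    [0.27, 0.97, 0],
    [0.27, 0.97, 0],
    [0.27, 0.97, 0],
    [0.27, 0.97, 0],
    [0.27, 0.97, 0],
    [0.27, 0.97, 0],
    [0.27, 0.97, 0],
    [0.27, 0.97, 0],
    [0.27, 0.97, 0],
    [0.27, 0.97, 0],
  ],
  dr=[
    [0, 0, 0],
    [0, 0, 0],
    [0, 0, 0],
    [0, 0, 0],
    [0, 0, 0],
    [0, 0, 0],
    [0, 0, 0],
    [0, 0, 0],
    [0, 0, 0],
    [0, 0, 0],
  ],
  gripper=[1, 1, 1, 1, 1, 1, 1, 1, 1, 1],
)

```text
clock: 45.6
tool_pos: [0.4818, 0.1114, 0.1872]
orientation: [[-0.99, 0.142, -0.003], [0.142, 0.99, -0.0], [0.003, -0.001, -1.0]]
contact_force: [-0.2, 0.0, 0.1]
grip_width: 0.0853
grasp_force: 0.0
```

Emit:
move_arm(
  dp=[
    [0.27, 0.97, 0],
    [0.27, 0.97, 0],
    [0.27, 0.97, 0],
    [0.27, 0.97, 0],
    [0.27, 0.97, 0],
    [0.27, 0.97, 0],
    [0.27, 0.97, 0],
    [0.27, 0.97, 0],
    [0.33, 0.97, 0],
    [0, 0, 0],
  ],
  dr=[
    [0, 0, 0],
    [0, 0, 0],
    [0, 0, 0],
    [0, 0, 0],
    [0, 0, 0],
    [0, 0, 0],
    [0, 0, 0],
    [0, 0, 0],
    [0, 0, 0],
    [0, 0, 0],
  ],
  gripper=[1, 1, 1, 1, 1, 1, 1, 1, 1, 1],
)

```text
clock: 46.6
tool_pos: [0.4572, 0.2918, 0.1872]
orientation: [[-0.99, 0.139, -0.002], [0.139, 0.99, -0.0], [0.002, -0.001, -1.0]]
contact_force: [0.6, -0.5, 0.2]
grip_width: 0.0853
grasp_force: 0.0
```

Emit:
move_arm(
  dp=[
    [0, 0, 0],
    [0, 0, 0],
    [0, 0, 0],
    [0, 0, 0],
    [0, 0, 0],
    [0, 0, 0],
    [0, 0, 0],
    [0, 0, 0],
    [0, 0, 0],
    [0, 0, 0],
  ],
  dr=[
    [0, 0, 1],
    [0, 0, 1],
    [0, 0, 1],
    [0, 0, 1],
    [0, 0, 1],
    [0, 0, 1],
    [0, 0, 1],
    [0, 0, 1],
    [0, 0, 1],
    [0, 0, 1],
  ],
  gripper=[1, 1, 1, 1, 1, 1, 1, 1, 1, 1],
)

```text
clock: 47.6
tool_pos: [0.4583, 0.2889, 0.1876]
orientation: [[-0.221, 0.975, -0.002], [0.975, 0.221, -0.001], [-0.001, -0.002, -1.0]]
contact_force: [-0.7, 0.4, 1.6]
grip_width: 0.0851
grasp_force: 0.0
```

Emit:
move_arm(
  dp=[
    [0, 0, 0],
    [0, 0, 0],
    [0, 0, 0],
    [0, 0, 0],
    [0, 0, 0],
    [0, 0, 0],
    [0, 0, 0],
    [0, 0, 0],
    [0, 0, 0],
    [0, 0, 0],
  ],
  dr=[
    [0, 0, 1],
    [0, 0, 1],
    [0, 0, 1],
    [0, 0, 0.1],
    [0, 0, 0],
    [0, 0, 0],
    [0, 0, 0],
    [0, 0, 0],
    [0, 0, 0],
    [0, 0, 0],
  ],
  gripper=[1, 1, 1, 1, 1, 1, 1, 1, 1, 1],
)

```text
clock: 48.6
tool_pos: [0.4595, 0.2897, 0.1887]
orientation: [[0.144, 0.99, 0.0], [0.99, -0.144, 0.0], [0.0, 0.0, -1.0]]
contact_force: [-0.4, 0.2, 0.0]
grip_width: 0.0854
grasp_force: 0.0
```

```bash
python3 - <<'E'
from plant import r
from h import *
go(r,(.4607,.304),.0515)
E
```

```text
t 48.6 pos [0.4595 0.2897 0.1887] dp [ 0.71 -0.04  6.86] dr [ 0.   -0.    0.01] grip 0.0854 0.0 F [-0.4  0.2  0. ] q [ 26.  19.  -6.  65.   0. 124.]
```

Emit:
move_arm(
  dp=[
    [0.71, -0.04, 0],
    [0, 0, 0.6],
    [0, 0, 0.95],
    [0, 0, 0.95],
    [0, 0, 0.95],
    [0, 0, 0.95],
    [0, 0, 0.95],
    [0, 0, 0.95],
    [0, 0, 0.5],
    [0, 0, 0],
  ],
  dr=[
    [0, 0, 0],
    [0, 0, 0],
    [0, 0, 0],
    [0, 0, 0],
    [0, 0, 0],
    [0, 0, 0],
    [0, 0, 0],
    [0, 0, 0],
    [0, 0, 0],
    [0, 0, 0],
  ],
  gripper=[1, 1, 1, 1, 1, 1, 1, 1, 1, 1],
)

```text
clock: 49.6
tool_pos: [0.459, 0.3033, 0.0506]
orientation: [[0.143, 0.99, -0.003], [0.99, -0.143, -0.002], [-0.002, -0.003, -1.0]]
contact_force: [-0.7, -0.4, -0.2]
grip_width: 0.0856
grasp_force: 0.0
```

Emit:
move_arm(
  dp=[
    [0, 0, 0],
    [0, 0, 0],
    [0, 0, 0],
    [0, 0, 0],
    [0, 0, 0],
    [0, 0, 0],
    [0, 0, 0],
    [0, 0, 0],
    [0, 0, 0],
    [0, 0, 0],
  ],
  dr=[
    [0, 0, 0],
    [0, 0, 0],
    [0, 0, 0],
    [0, 0, 0],
    [0, 0, 0],
    [0, 0, 0],
    [0, 0, 0],
    [0, 0, 0],
    [0, 0, 0],
    [0, 0, 0],
  ],
  gripper=[0.6, 0.4, 0.3, 0.2, 0.1, 0, -0.1, -1, -1, -1],
)

```text
clock: 50.6
tool_pos: [0.4612, 0.3042, 0.0536]
orientation: [[0.144, 0.99, 0.001], [0.99, -0.144, 0.001], [0.001, 0.001, -1.0]]
contact_force: [-0.7, -0.8, 5.7]
grip_width: 0.0471
grasp_force: 61.0
```

```bash
python3 - <<'E'
from plant import r
from h import *
go(r,(.579,-.0705),.0565)
E
```

```text
t 50.6 pos [0.4612 0.3042 0.0536] dp [-17.69   8.52  -0.15] dr [ 0.01 -0.01  0.  ] grip 0.0471 61.0 F [-0.7 -0.8  5.7] q [ 27.  26. -17.  47.   0. 125.]
```

Emit:
move_arm(
  dp=[
    [0, 0, 0],
    [0, 0, -0.5],
    [0, 0, -1],
    [0, 0, -1],
    [0, 0, -1],
    [0, 0, -1],
    [0, 0, -1],
    [0, 0, -1],
    [0, 0, -0.5],
    [0, 0, 0],
  ],
  dr=[
    [0, 0, 0],
    [0, 0, 0],
    [0, 0, 0],
    [0, 0, 0],
    [0, 0, 0],
    [0, 0, 0],
    [0, 0, 0],
    [0, 0, 0],
    [0, 0, 0],
    [0, 0, 0],
  ],
  gripper=[-1, -1, -1, -1, -1, -1, -1, -1, -1, -1],
)

```text
clock: 51.6
tool_pos: [0.4616, 0.3043, 0.1943]
orientation: [[0.144, 0.99, 0.003], [0.99, -0.144, 0.001], [0.002, 0.002, -1.0]]
contact_force: [-1.1, 0.1, -0.7]
grip_width: 0.0465
grasp_force: 61.7
```

Emit:
move_arm(
  dp=[
    [-0.6, 0.3, 0],
    [-0.95, 0.46, 0],
    [-0.95, 0.46, 0],
    [-0.95, 0.46, 0],
    [-0.95, 0.46, 0],
    [-0.95, 0.46, 0],
    [-0.95, 0.46, 0],
    [-0.95, 0.46, 0],
    [-0.95, 0.46, 0],
    [-0.95, 0.46, 0],
  ],
  dr=[
    [0, 0, 0],
    [0, 0, 0],
    [0, 0, 0],
    [0, 0, 0],
    [0, 0, 0],
    [0, 0, 0],
    [0, 0, 0],
    [0, 0, 0],
    [0, 0, 0],
    [0, 0, 0],
  ],
  gripper=[-1, -1, -1, -1, -1, -1, -1, -1, -1, -1],
)

```text
clock: 52.6
tool_pos: [0.5213, 0.1081, 0.191]
orientation: [[0.145, 0.989, -0.003], [0.99, -0.145, -0.001], [-0.001, -0.003, -1.0]]
contact_force: [-0.3, 0.5, -1.9]
grip_width: 0.0467
grasp_force: 61.7
```

Emit:
move_arm(
  dp=[
    [-0.95, 0.46, 0],
    [-0.95, 0.46, 0],
    [-0.95, 0.46, 0],
    [-0.95, 0.46, 0],
    [-0.95, 0.46, 0],
    [-0.95, 0.46, 0],
    [-0.95, 0.46, 0],
    [-0.95, 0.46, 0],
    [-0.94, 0.4, 0],
    [0, 0, 0],
  ],
  dr=[
    [0, 0, 0],
    [0, 0, 0],
    [0, 0, 0],
    [0, 0, 0],
    [0, 0, 0],
    [0, 0, 0],
    [0, 0, 0],
    [0, 0, 0],
    [0, 0, 0],
    [0, 0, 0],
  ],
  gripper=[-1, -1, -1, -1, -1, -1, -1, -1, -1, -1],
)

```text
clock: 53.6
tool_pos: [0.5777, -0.0738, 0.1909]
orientation: [[0.148, 0.989, -0.002], [0.989, -0.148, -0.001], [-0.001, -0.002, -1.0]]
contact_force: [0.5, -0.6, -1.5]
grip_width: 0.0462
grasp_force: 61.8
```

Emit:
move_arm(
  dp=[
    [0, 0, 0],
    [0, 0, 0.5],
    [0, 0, 0.95],
    [0, 0, 0.95],
    [0, 0, 0.95],
    [0, 0, 0.95],
    [0, 0, 0.8],
    [0, 0, 0.5],
    [0, 0, 0],
    [0, 0, 0],
  ],
  dr=[
    [0, 0, 0],
    [0, 0, 0],
    [0, 0, 0],
    [0, 0, 0],
    [0, 0, 0],
    [0, 0, 0],
    [0, 0, 0],
    [0, 0, 0],
    [0, 0, 0],
    [0, 0, 0],
  ],
  gripper=[-1, -1, -1, -1, -1, -1, -1, -1, -1, -1],
)

```text
clock: 54.6
tool_pos: [0.5782, -0.0703, 0.0808]
orientation: [[0.143, 0.99, -0.0], [0.99, -0.143, 0.0], [0.0, -0.0, -1.0]]
contact_force: [-0.2, 0.9, -1.1]
grip_width: 0.0472
grasp_force: 61.8
```

```bash
python3 - <<'E'
from plant import r
from h import *
go(r,(.579,-.0705),.0575)
E
```

```text
t 54.6 pos [ 0.5782 -0.0703  0.0808] dp [-0.    0.04  1.16] dr [-0.   -0.    0.01] grip 0.0472 61.8 F [-0.2  0.9 -1.1] q [-13.  27. -10.  53.   0.  85.]
```

Emit:
move_arm(
  dp=[
    [0, 0.04, 0.4],
    [0, 0, 0.4],
    [0, 0, 0.25],
    [0, 0, 0.12],
    [0, 0, 0],
    [0, 0, 0],
    [0, 0, 0],
    [0, 0, 0],
    [0, 0, 0],
    [0, 0, 0],
  ],
  dr=[
    [0, 0, 0],
    [0, 0, 0],
    [0, 0, 0],
    [0, 0, 0],
    [0, 0, 0],
    [0, 0, 0],
    [0, 0, 0],
    [0, 0, 0],
    [0, 0, 0],
    [0, 0, 0],
  ],
  gripper=[-1, -1, -1, -1, -1, -1, -1, 0.2, 0.4, 0.6],
)

```text
clock: 55.6
tool_pos: [0.5794, -0.0709, 0.0571]
orientation: [[0.144, 0.99, 0.0], [0.99, -0.144, 0.0], [0.0, 0.0, -1.0]]
contact_force: [-0.0, -0.3, -0.7]
grip_width: 0.0685
grasp_force: 0.0
```

Emit:
move_arm(
  dp=[
    [0, 0, 0],
    [0, 0, 0],
    [0, 0, 0],
    [0, 0, -0.5],
    [0, 0, -1],
    [0, 0, -1],
    [0, 0, -1],
    [0, 0, -1],
    [0, 0, -1],
    [0, 0, -0.5],
  ],
  dr=[
    [0, 0, 0],
    [0, 0, 0],
    [0, 0, 0],
    [0, 0, 0],
    [0, 0, 0],
    [0, 0, 0],
    [0, 0, 0],
    [0, 0, 0],
    [0, 0, 0],
    [0, 0, 0],
  ],
  gripper=[0.8, 1, 1, 1, 1, 1, 1, 1, 1, 1],
)

```text
clock: 56.6
tool_pos: [0.5803, -0.0711, 0.1801]
orientation: [[0.144, 0.99, 0.004], [0.99, -0.144, -0.001], [-0.0, 0.004, -1.0]]
contact_force: [0.4, 0.8, 0.6]
grip_width: 0.0854
grasp_force: 0.0
```

Emit:
move_arm(
  dp=[
    [0.6, -0.2, 0],
    [0.96, -0.34, 0],
    [0.96, -0.34, 0],
    [0.96, -0.34, 0],
    [0.96, -0.34, 0],
    [0.96, -0.34, 0],
    [0.96, -0.34, 0],
    [0.96, -0.34, 0],
    [0.96, -0.34, 0],
    [0.96, -0.34, 0],
  ],
  dr=[
    [0, 0, 0],
    [0, 0, 0],
    [0, 0, 0],
    [0, 0, 0],
    [0, 0, 0],
    [0, 0, 0],
    [0, 0, 0],
    [0, 0, 0],
    [0, 0, 0],
    [0, 0, 0],
  ],
  gripper=[1, 1, 1, 1, 1, 1, 1, 1, 1, 1],
)

```text
clock: 57.6
tool_pos: [0.5397, 0.123, 0.176]
orientation: [[0.143, 0.99, -0.002], [0.99, -0.143, 0.0], [-0.0, -0.002, -1.0]]
contact_force: [0.3, 0.1, 0.4]
grip_width: 0.0855
grasp_force: 0.0
```

Emit:
move_arm(
  dp=[
    [0.96, -0.34, 0],
    [0.96, -0.34, 0],
    [0.96, -0.34, 0],
    [0.96, -0.34, 0],
    [0.96, -0.34, 0],
    [0.96, -0.4, 0],
    [0, 0, 0],
    [0, 0, 0],
    [0, 0, 0],
    [0, 0, 0],
  ],
  dr=[
    [0, 0, 0],
    [0, 0, 0],
    [0, 0, 0],
    [0, 0, 0],
    [0, 0, 0],
    [0, 0, 0],
    [0, 0, 0],
    [0, 0, 0],
    [0, 0, 0],
    [0, 0, 0],
  ],
  gripper=[1, 1, 1, 1, 1, 1, 1, 1, 1, 1],
)

```text
clock: 58.6
tool_pos: [0.5162, 0.2408, 0.1771]
orientation: [[0.145, 0.989, -0.0], [0.989, -0.145, -0.0], [-0.0, -0.0, -1.0]]
contact_force: [0.4, -0.3, -0.1]
grip_width: 0.0852
grasp_force: 0.0
```

```bash
python3 - <<'E'
from plant import r
from h import *
go(r,(.5158,.242),.0625)
E
```

```text
t 58.6 pos [0.5162 0.2408 0.1771] dp [ 0.06 -0.03  5.73] dr [-0.  0. -0.] grip 0.0852 0.0 F [ 0.4 -0.3 -0.1] q [ 19.  22.  -3.  65.  -0. 117.]
```

Emit:
move_arm(
  dp=[
    [0.06, -0.03, 0.6],
    [0, 0, 0.9],
    [0, 0, 0.9],
    [0, 0, 0.9],
    [0, 0, 0.9],
    [0, 0, 0.8],
    [0, 0, 0.5],
    [0, 0, 0.23],
    [0, 0, 0],
    [0, 0, 0],
  ],
  dr=[
    [0, 0, 0],
    [0, 0, 0],
    [0, 0, 0],
    [0, 0, 0],
    [0, 0, 0],
    [0, 0, 0],
    [0, 0, 0],
    [0, 0, 0],
    [0, 0, 0],
    [0, 0, 0],
  ],
  gripper=[1, 1, 1, 1, 1, 1, 1, 1, 1, 0.6],
)

```text
clock: 59.6
tool_pos: [0.5163, 0.2429, 0.0633]
orientation: [[0.144, 0.99, 0.001], [0.99, -0.144, 0.0], [0.001, 0.001, -1.0]]
contact_force: [0.7, 0.2, 0.5]
grip_width: 0.0733
grasp_force: 0.0
```

Emit:
move_arm(
  dp=[
    [0, 0, 0],
    [0, 0, 0],
    [0, 0, 0],
    [0, 0, 0],
    [0, 0, 0],
    [0, 0, 0],
    [0, 0, 0],
    [0, 0, 0],
    [0, 0, 0],
    [0, 0, 0],
  ],
  dr=[
    [0, 0, 0],
    [0, 0, 0],
    [0, 0, 0],
    [0, 0, 0],
    [0, 0, 0],
    [0, 0, 0],
    [0, 0, 0],
    [0, 0, 0],
    [0, 0, 0],
    [0, 0, 0],
  ],
  gripper=[0.5, 0.4, 0.35, 0.3, 0.2, 0.1, 0, -1, -1, -1],
)

```text
clock: 60.6
tool_pos: [0.5159, 0.2429, 0.0632]
orientation: [[0.144, 0.99, 0.0], [0.99, -0.144, 0.0], [0.001, 0.0, -1.0]]
contact_force: [-1.8, -0.1, 5.1]
grip_width: 0.0515
grasp_force: 58.7
```

Emit:
move_arm(
  dp=[
    [0, 0, 0],
    [0, 0, -0.5],
    [0, 0, -1],
    [0, 0, -1],
    [0, 0, -1],
    [0, 0, -1],
    [0, 0, -1],
    [0, 0, -1],
    [0, 0, -0.5],
    [0, 0, 0],
  ],
  dr=[
    [0, 0, 0],
    [0, 0, 0],
    [0, 0, 0],
    [0, 0, 0],
    [0, 0, 0],
    [0, 0, 0],
    [0, 0, 0],
    [0, 0, 0],
    [0, 0, 0],
    [0, 0, 0],
  ],
  gripper=[-1, -1, -1, -1, -1, -1, -1, -1, -1, -1],
)

```text
clock: 61.6
tool_pos: [0.5168, 0.243, 0.2041]
orientation: [[0.144, 0.99, 0.003], [0.99, -0.144, 0.001], [0.001, 0.003, -1.0]]
contact_force: [-0.3, -0.5, -3.0]
grip_width: 0.0522
grasp_force: 60.1
```

Emit:
move_arm(
  dp=[
    [-0.6, 0.3, 0],
    [-0.95, 0.48, 0],
    [-0.95, 0.48, 0],
    [-0.95, 0.48, 0],
    [-0.95, 0.48, 0],
    [-0.95, 0.48, 0],
    [-0.95, 0.48, 0],
    [-0.95, 0.48, 0],
    [-0.95, 0.48, 0],
    [-0.95, 0.48, 0],
  ],
  dr=[
    [0, 0, 0],
    [0, 0, 0],
    [0, 0, 0],
    [0, 0, 0],
    [0, 0, 0],
    [0, 0, 0],
    [0, 0, 0],
    [0, 0, 0],
    [0, 0, 0],
    [0, 0, 0],
  ],
  gripper=[-1, -1, -1, -1, -1, -1, -1, -1, -1, -1],
)

```text
clock: 62.6
tool_pos: [0.5801, 0.0464, 0.2009]
orientation: [[0.145, 0.989, -0.003], [0.989, -0.145, -0.0], [-0.001, -0.003, -1.0]]
contact_force: [0.1, -0.4, -2.3]
grip_width: 0.0523
grasp_force: 60.0
```

Emit:
move_arm(
  dp=[
    [-0.95, 0.48, 0],
    [-0.75, 0.3, 0],
    [0, 0, 0],
    [0, 0, 0.6],
    [0, 0, 0.95],
    [0, 0, 0.95],
    [0, 0, 0.95],
    [0, 0, 0.95],
    [0, 0, 0.6],
    [0, 0, 0],
  ],
  dr=[
    [0, 0, 0],
    [0, 0, 0],
    [0, 0, 0],
    [0, 0, 0],
    [0, 0, 0],
    [0, 0, 0],
    [0, 0, 0],
    [0, 0, 0],
    [0, 0, 0],
    [0, 0, 0],
  ],
  gripper=[-1, -1, -1, -1, -1, -1, -1, -1, -1, -1],
)

```text
clock: 63.6
tool_pos: [0.589, 0.0134, 0.1]
orientation: [[0.143, 0.99, -0.005], [0.99, -0.143, 0.001], [-0.0, -0.005, -1.0]]
contact_force: [-1.4, 0.0, -2.2]
grip_width: 0.0517
grasp_force: 60.2
```

```bash
python3 - <<'E'
from plant import r
from h import *
go(r,(.591,.012),.0675)
E
```

```text
t 63.6 pos [0.589  0.0134 0.1   ] dp [-0.05  0.12  1.63] dr [-0.04  0.    0.01] grip 0.0517 60.2 F [-1.4  0.  -2.2] q [-5. 27. -6. 56.  0. 93.]
```

Emit:
move_arm(
  dp=[
    [-0.03, 0.05, 0],
    [0, 0, 0.5],
    [0, 0, 0.6],
    [0, 0, 0.4],
    [0, 0, 0.25],
    [0, 0, 0],
    [0, 0, 0],
    [0, 0, 0],
    [0, 0, 0],
    [0, 0, 0],
  ],
  dr=[
    [0, 0, 0],
    [0, 0, 0],
    [0, 0, 0],
    [0, 0, 0],
    [0, 0, 0],
    [0, 0, 0],
    [0, 0, 0],
    [0, 0, 0],
    [0, 0, 0],
    [0, 0, 0],
  ],
  gripper=[-1, -1, -1, -1, -1, -1, -1, -1, 0.3, 0.6],
)

```text
clock: 64.6
tool_pos: [0.5929, 0.0117, 0.0681]
orientation: [[0.144, 0.99, 0.001], [0.99, -0.144, 0.0], [0.0, 0.001, -1.0]]
contact_force: [-0.5, 0.1, 0.2]
grip_width: 0.0679
grasp_force: 0.0
```

Emit:
move_arm(
  dp=[
    [0, 0, 0],
    [0, 0, 0],
    [0, 0, 0],
    [0, 0, -0.5],
    [0, 0, -1],
    [0, 0, -1],
    [0, 0, -1],
    [0, 0, -1],
    [0, 0, -1],
    [0, 0, -0.5],
  ],
  dr=[
    [0, 0, 0],
    [0, 0, 0],
    [0, 0, 0],
    [0, 0, 0],
    [0, 0, 0],
    [0, 0, 0],
    [0, 0, 0],
    [0, 0, 0],
    [0, 0, 0],
    [0, 0, 0],
  ],
  gripper=[0.8, 1, 1, 1, 1, 1, 1, 1, 1, 1],
)

```text
clock: 65.6
tool_pos: [0.5935, 0.0116, 0.1905]
orientation: [[0.144, 0.99, 0.004], [0.99, -0.144, -0.0], [0.0, 0.004, -1.0]]
contact_force: [0.3, 0.6, 0.8]
grip_width: 0.0856
grasp_force: 0.0
```

Emit:
move_arm(
  dp=[
    [0.6, -0.1, 0],
    [0.96, -0.16, 0],
    [0.96, -0.16, 0],
    [0.96, -0.16, 0],
    [0.96, -0.16, 0],
    [0.96, -0.16, 0],
    [0.96, -0.16, 0],
    [0.96, -0.16, 0],
    [0.96, -0.16, 0],
    [0.96, -0.16, 0],
  ],
  dr=[
    [0, 0, 0],
    [0, 0, 0],
    [0, 0, 0],
    [0, 0, 0],
    [0, 0, 0],
    [0, 0, 0],
    [0, 0, 0],
    [0, 0, 0],
    [0, 0, 0],
    [0, 0, 0],
  ],
  gripper=[1, 1, 1, 1, 1, 1, 1, 1, 1, 1],
)

```text
clock: 66.6
tool_pos: [0.5873, 0.2006, 0.1863]
orientation: [[0.143, 0.99, -0.002], [0.99, -0.143, -0.0], [-0.0, -0.002, -1.0]]
contact_force: [-0.2, 0.2, 0.4]
grip_width: 0.0855
grasp_force: 0.0
```

Emit:
move_arm(
  dp=[
    [0.96, -0.16, 0],
    [0.96, -0.16, 0],
    [0.96, -0.16, 0],
    [0.96, -0.16, 0],
    [0.67, -0.15, 0],
    [0, 0, 0],
    [0, 0, 0],
    [0, 0, 0],
    [0, 0, 0],
    [0, 0, 0],
  ],
  dr=[
    [0, 0, 0],
    [0, 0, 0],
    [0, 0, 0],
    [0, 0, 0],
    [0, 0, 0],
    [0, 0, 0],
    [0, 0, 0],
    [0, 0, 0],
    [0, 0, 0],
    [0, 0, 0],
  ],
  gripper=[1, 1, 1, 1, 1, 1, 1, 1, 1, 1],
)

```text
clock: 67.6
tool_pos: [0.586, 0.2898, 0.1878]
orientation: [[0.145, 0.989, 0.0], [0.989, -0.145, -0.0], [-0.0, 0.0, -1.0]]
contact_force: [0.1, 0.3, -0.3]
grip_width: 0.0857
grasp_force: 0.0
```

```bash
python3 - <<'E'
from plant import r
from h import *
go(r,(.5844,.2908),.0695)
E
```

```text
t 67.6 pos [0.586  0.2898 0.1878] dp [ 0.04 -0.09  5.92] dr [ 0.    0.   -0.01] grip 0.0857 0.0 F [ 0.1  0.3 -0.3] q [ 21.  32.  14.  73.  -0. 119.]
```

Emit:
move_arm(
  dp=[
    [0.04, -0.09, 0.6],
    [0, 0, 0.9],
    [0, 0, 0.9],
    [0, 0, 0.9],
    [0, 0, 0.9],
    [0, 0, 0.9],
    [0, 0, 0.5],
    [0, 0, 0.3],
    [0, 0, 0],
    [0, 0, 0],
  ],
  dr=[
    [0, 0, 0],
    [0, 0, 0],
    [0, 0, 0],
    [0, 0, 0],
    [0, 0, 0],
    [0, 0, 0],
    [0, 0, 0],
    [0, 0, 0],
    [0, 0, 0],
    [0, 0, 0],
  ],
  gripper=[1, 1, 1, 1, 1, 1, 1, 1, 1, 0.6],
)

```text
clock: 68.6
tool_pos: [0.5848, 0.2917, 0.0705]
orientation: [[0.144, 0.99, 0.001], [0.99, -0.144, 0.001], [0.001, 0.001, -1.0]]
contact_force: [-0.7, 0.2, 0.2]
grip_width: 0.0733
grasp_force: 0.0
```

Emit:
move_arm(
  dp=[
    [0, 0, 0],
    [0, 0, 0],
    [0, 0, 0],
    [0, 0, 0],
    [0, 0, 0],
    [0, 0, 0],
    [0, 0, 0],
    [0, 0, 0],
    [0, 0, 0],
    [0, 0, 0],
  ],
  dr=[
    [0, 0, 0],
    [0, 0, 0],
    [0, 0, 0],
    [0, 0, 0],
    [0, 0, 0],
    [0, 0, 0],
    [0, 0, 0],
    [0, 0, 0],
    [0, 0, 0],
    [0, 0, 0],
  ],
  gripper=[0.5, 0.45, 0.4, 0.3, 0.2, 0.1, 0, -1, -1, -1],
)

```text
clock: 69.6
tool_pos: [0.5847, 0.2919, 0.0705]
orientation: [[0.144, 0.99, 0.001], [0.99, -0.144, 0.001], [0.001, 0.001, -1.0]]
contact_force: [0.7, 0.4, 5.7]
grip_width: 0.0559
grasp_force: 63.4
```

Emit:
move_arm(
  dp=[
    [0, 0, 0],
    [0, 0, -0.3],
    [0, 0, -0.8],
    [0, 0, -1],
    [0, 0, -1],
    [0, 0, -0.7],
    [0, 0, -0.2],
    [0, 0, 0],
    [0, 0, 0],
    [0, 0, 0],
  ],
  dr=[
    [0, 0, 0],
    [0, 0, 0],
    [0, 0, 0],
    [0, 0, 0],
    [0, 0, 0],
    [0, 0, 0],
    [0, 0, 0],
    [0, 0, 0],
    [0, 0, 0],
    [0, 0, 0],
  ],
  gripper=[-1, -1, -1, -1, -1, -1, -1, -1, -1, -1],
)

```text
clock: 70.6
tool_pos: [0.5833, 0.2912, 0.1482]
orientation: [[0.144, 0.99, -0.002], [0.99, -0.144, -0.001], [-0.001, -0.002, -1.0]]
contact_force: [-0.3, -0.4, -2.5]
grip_width: 0.0558
grasp_force: 64.2
```

Emit:
move_arm(
  dp=[
    [-0.5, 0.1, 0],
    [-0.9, 0.22, 0],
    [-0.95, 0.23, 0],
    [-0.95, 0.23, 0],
    [-0.95, 0.23, 0],
    [-0.95, 0.23, 0],
    [-0.95, 0.23, 0],
    [-0.95, 0.23, 0],
    [-0.95, 0.23, 0],
    [-0.8, 0.2, 0],
  ],
  dr=[
    [0, 0, 0],
    [0, 0, 0],
    [0, 0, 0],
    [0, 0, 0],
    [0, 0, 0],
    [0, 0, 0],
    [0, 0, 0],
    [0, 0, 0],
    [0, 0, 0],
    [0, 0, 0],
  ],
  gripper=[-1, -1, -1, -1, -1, -1, -1, -1, -1, -1],
)

```text
clock: 71.6
tool_pos: [0.6006, 0.1077, 0.1497]
orientation: [[0.146, 0.989, -0.0], [0.989, -0.146, -0.001], [-0.001, -0.0, -1.0]]
contact_force: [-0.0, 1.0, -2.2]
grip_width: 0.056
grasp_force: 64.2
```

Emit:
move_arm(
  dp=[
    [-0.5, 0.15, 0],
    [-0.25, 0.08, 0],
    [0, 0, 0],
    [0, 0, 0.5],
    [0, 0, 0.8],
    [0, 0, 0.8],
    [0, 0, 0.4],
    [0, 0, 0],
    [0, 0, 0],
    [0, 0, 0],
  ],
  dr=[
    [0, 0, 0],
    [0, 0, 0],
    [0, 0, 0],
    [0, 0, 0],
    [0, 0, 0],
    [0, 0, 0],
    [0, 0, 0],
    [0, 0, 0],
    [0, 0, 0],
    [0, 0, 0],
  ],
  gripper=[-1, -1, -1, -1, -1, -1, -1, -1, -1, -1],
)

```text
clock: 72.6
tool_pos: [0.604, 0.0951, 0.1006]
orientation: [[0.144, 0.99, 0.002], [0.99, -0.144, 0.0], [0.0, 0.002, -1.0]]
contact_force: [0.8, 0.2, -3.6]
grip_width: 0.0555
grasp_force: 64.3
```

```bash
python3 - <<'E'
from plant import r
from h import *
go(r,(.603,.0935),.0735)
E
```

```text
t 72.6 pos [0.604  0.0951 0.1006] dp [-0.09 -0.04  1.35] dr [ 0.01 -0.    0.01] grip 0.0555 64.3 F [ 0.8  0.2 -3.6] q [  3.  29.  -3.  58.   0. 101.]
```

Emit:
move_arm(
  dp=[
    [-0.08, -0.04, 0.3],
    [0, 0, 0.5],
    [0, 0, 0.3],
    [0, 0, 0.2],
    [0, 0, 0.02],
    [0, 0, 0],
    [0, 0, 0],
    [0, 0, 0],
    [0, 0, 0.0],
    [0, 0, 0],
  ],
  dr=[
    [0, 0, 0],
    [0, 0, 0],
    [0, 0, 0],
    [0, 0, 0],
    [0, 0, 0],
    [0, 0, 0],
    [0, 0, 0],
    [0, 0, 0],
    [0, 0, 0],
    [0, 0, 0],
  ],
  gripper=[-1, -1, -1, -1, -1, -1, -1, -1, 0.4, 0.6],
)

```text
clock: 73.6
tool_pos: [0.6028, 0.0933, 0.0735]
orientation: [[0.144, 0.99, 0.001], [0.99, -0.144, 0.0], [0.0, 0.001, -1.0]]
contact_force: [0.1, -0.5, -0.1]
grip_width: 0.0686
grasp_force: 0.0
```

Emit:
move_arm(
  dp=[
    [0, 0, 0],
    [0, 0, 0],
    [0, 0, 0],
    [0, 0, -0.5],
    [0, 0, -1],
    [0, 0, -1],
    [0, 0, -1],
    [0, 0, -1],
    [0, 0, -1],
    [0, 0, -1],
  ],
  dr=[
    [0, 0, 0],
    [0, 0, 0],
    [0, 0, 0],
    [0, 0, 0],
    [0, 0, 0],
    [0, 0, 0],
    [0, 0, 0],
    [0, 0, 0],
    [0, 0, 0],
    [0, 0, 0],
  ],
  gripper=[0.8, 1, 1, 1, 1, 1, 1, 1, 1, 1],
)

```text
clock: 74.6
tool_pos: [0.6023, 0.0933, 0.205]
orientation: [[0.144, 0.99, 0.001], [0.99, -0.144, 0.0], [0.0, 0.001, -1.0]]
contact_force: [0.4, -0.0, 0.4]
grip_width: 0.0853
grasp_force: 0.0
```

Emit:
move_arm(
  dp=[
    [0.5, -0.5, 0],
    [1, -0.5, 0],
    [1, -0.5, 0],
    [1, -0.5, 0],
    [1, -0.5, 0],
    [1, -0.5, 0],
    [1, -0.5, 0],
    [1, -0.5, 0],
    [1, -0.5, 0],
    [1, -0.5, 0],
  ],
  dr=[
    [0, 0, 0],
    [0, 0, 0],
    [0, 0, 0],
    [0, 0, 0],
    [0, 0, 0],
    [0, 0, 0],
    [0, 0, 0],
    [0, 0, 0],
    [0, 0, 0],
    [0, 0, 0],
  ],
  gripper=[1, 1, 1, 1, 1, 1, 1, 1, 1, 1],
)

```text
clock: 75.6
tool_pos: [0.529, 0.297, 0.2026]
orientation: [[0.143, 0.99, -0.001], [0.99, -0.143, -0.0], [-0.0, -0.001, -1.0]]
contact_force: [0.0, -0.2, 0.1]
grip_width: 0.0856
grasp_force: 0.0
```

Emit:
move_arm(
  dp=[
    [1, 0, 0],
    [1, 0, 0],
    [1, 0, 0],
    [0, 0, 0],
    [0, 0, 0],
    [0, 0, 0],
    [0, 0, 0],
    [0, 0, 0],
    [0, 0, 0],
    [0, 0, 0],
  ],
  dr=[
    [0, 0, 0],
    [0, 0, 0],
    [0, 0, 0],
    [0, 0, 0],
    [0, 0, 0],
    [0, 0, 0],
    [0, 0, 0],
    [0, 0, 0],
    [0, 0, 0],
    [0, 0, 0],
  ],
  gripper=[1, 1, 1, 1, 1, 1, 1, 1, 1, 1],
)

```text
clock: 76.6
tool_pos: [0.5394, 0.3549, 0.2034]
orientation: [[0.144, 0.99, 0.0], [0.99, -0.144, 0.0], [0.0, 0.0, -1.0]]
contact_force: [0.1, -0.2, 0.1]
grip_width: 0.0854
grasp_force: 0.0
```

```bash
python3 - <<'E'
from plant import r
from h import *
c=r.camera("top");a=cv2.resize(c["pixels"][145:250,235:395],None,fx=5,fy=5,interpolation=2)
H=dict(k=.133,b=.126,r=.110);N=dict(k=(.604,.094),b=(.592,.0118),r=(.580,-.0705))
for k in N: # predicted cap-top centre if centred
    u=(proj(c,[*N[k],H[k]])-[235,145])*5; print(k,u.round(0)); cv2.drawMarker(a,tuple(int(x) for x in u),(0,255,0),0,20,1)
    u=(proj(c,[*N[k],.008])-[235,145])*5; rad=442*.037/.885*5; cv2.circle(a,tuple(int(x) for x in u),int(rad),(255,255,0),1)
cv2.imwrite("pics/t9.png",a[:,:,::-1]); d=r.camera("top")["pixels"]
E
```

```text
k [140. 224.]
b [376. 266.]
r [606. 312.]
```

View pics/t9.png

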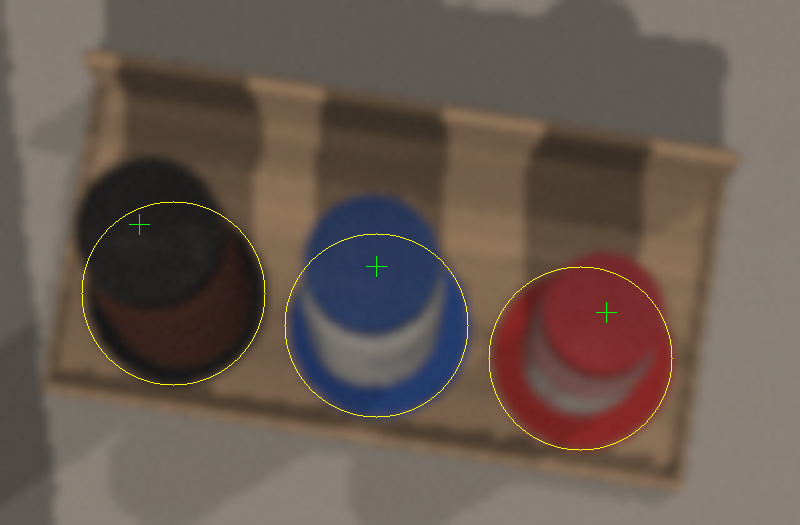

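The top view shows all three bottles standing upright on their own coasters, each a few mm at most from the centre marks. The arm is well clear, so I'm handing in.

```bash
python3 -c "
from plant import r
print(r.finish_job())"
```

```text
the job is handed in; nothing more can be done
None
```

I handed the job in at about 77 s of the 144 s allowed. All three bottles are back upright, within about 5 mm of their own coasters' centres, and the vial was upright in the middle of the middle-sized dish when last pictured, just after placing. No verdict came back.

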